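Clean the fouled spark plug

ROBOT

A 6-joint arm with a two-finger parallel gripper is mounted at the origin on the work surface. World frame = base frame: x ahead of the robot, y to its left, z up, the work surface at z = 0. Lengths are in mm, angles in rad, forces in N, time in s.
With the tool pointing down it reaches from about 375 to 925 mm from the base axis. Payload 5.7 kg.
Tool frame: the origin (TCP) lies at the very end of the fingers, on their centre line; the grasp point (between the pads) lies 19 mm behind it; x points along the fingers, y is the direction in which the jaws open and shut, and the axes are right-handed (so a half turn about x gives the same grasp; the last joint's range is limited). The gripper opens to 85 mm and grips with 20 to 120 N. Pads are 22 mm wide; open, the fingers measure 114 mm over their backs; the gripper's body (76 mm by 85 mm) begins 54 mm behind the grasp point. The pads swing forward as they close: fully open they stand 13 mm farther back than shut.
Start: joints at [1.136, 0.359, 1.51, -0, 1.272, -0.115], TCP at [188.618, 569.549, 231.267] pointing down, gripper open.
Joint ranges: [-2.97, 2.97], [-1.01, 2.36], [0.21, 2.38], [-0.96, 4.11], [0.2, 2.71], [-2.98, 2.98]. Speed limits (rad/s): [2.39, 2.39, 3.14, 3.14, 3.14, 3.14].

INTERFACE

Orientations are given as [roll, pitch, yaw] about the fixed x, y, z axes, in that order (R = Rz(yaw) Ry(pitch) Rx(roll)).
In Python, from workcell import sensors, optics, ticket gives the robot as it stands. The module is installed in compiled form; this text tells all that it offers.
- The arm moves only by the tool send_rows, never from a script. Its argument "motion" is a list of rows, each an object with "delta_pos": the shift along the tool's x, y, z in mm, a list of three; "delta_rot": the turn, a rotation vector about the tool's x, y, z in rad, a list of three; "gripper": the opening in per cent of the stroke, from 0 (shut) to 100 (fully open). A call has exactly 5 rows; each row is the pose to reach, as a shift and turn from the pose commanded when the call began, along the tool's axes at that moment; what a row does not reach only later rows make up. A row lasts 1/8 s, in which the tool goes at most 62.5 mm and 10.7 degrees, less where a joint would pass 70% of its speed; a pose out of reach is approached as far as the arm can. A call with a gripper value outside its range is refused whole. The fingers move at their own pace and stop on an object; the grip force is fixed at half the most. Time passes only in rows, so rows that repeat a pose let the fingers close, or fill a call up. It gives the time, the measured TCP pose, the force and the opening at its end, in the units of the state.
- sensors.read_state(): the state, without advancing time (a new reading comes with each control period).
- optics.get_image(name): name is "scene" or "top" or "wrist"; returns a dict with "pixels" (384x512x3 uint8, red, green, blue), "mtx" (3x3 intrinsics, pixels), "cam_to_world" (4x4, takes a point from camera to world coordinates). Camera axes: x right, y up, looking along -z (the intrinsics and any distortion apply to the point x, -y, -z); pixel columns grow to the right and rows downward; lengths in mm; the calibration is good to about 2 mm. A picture is of the moment at which its call begins. There is no depth.
- ticket.job_done(): hands the job in, once; it reports no verdict.
The state is a dict: "time_s": time; "joint_positions": joint angles; "qvel": joint speeds; "joint_efforts": joint torques, N m; "tcp_pos": TCP position; "ee_rot": TCP orientation; "ft_force": force on the tool from outside, world axes, zero at the start; "ft_torque": the same for the moment, N m; "width": finger opening in mm.
Only numpy, scipy, OpenCV 4.12 (cv2) and the standard library are available. Lean on these libraries where they do the work, as an engineer would, in place of code of your own. Each camera call takes 0.05 s, during which the arm holds its last target.

TASK

Pick the sooty spark plug with the orange tip out of the crowded rack without disturbing the clean plugs beside it, and set it in the steel cup of the cleaner without dropping it from a height. Then start the cleaner: lift the red guard until it stays up, flip the toggle beneath it over to the other side, and tip the guard so that it drops shut over the switch again. Leave the oil bottle standing where it is.

Things in the scene. Friction and masses are not known exactly. Their poses are not given: they have to be found in the camera images.
- plug_fouled_center (a point): Fouled spark plug: black insulator, orange tip; loose, upright in a rack hole, 55 g, 76 mm long; this point is at mid-length, z axis to the tip. From below: thread 14 dia x 19 mm (in the hole), hexagon 21 wide x 16 high, insulator 12 dia x 31 (from 3 mm below to 28 mm above this point; grip it about 19 above), tip 8 dia x 10. Clean plugs stand 27 mm to either side: fingers fit only across the row.
- plug_clean1_center (a point): A clean spark plug: white insulator, steel tip; same size and same centre point as the fouled plug. Loose, to be left in the rack.
- plug_clean2_center (a point): A clean spark plug: white insulator, steel tip; same size and same centre point as the fouled plug. Loose, to be left in the rack.
- plug_clean3_center (a point): A clean spark plug: white insulator, steel tip; same size and same centre point as the fouled plug. Loose, to be left in the rack.
- plug_clean4_center (a point): A clean spark plug: white insulator, steel tip; same size and same centre point as the fouled plug. Loose, to be left in the rack.
- plug_clean5_center (a point): A clean spark plug: white insulator, steel tip; same size and same centre point as the fouled plug. Loose, to be left in the rack.
- plug_clean6_center (a point): A clean spark plug: white insulator, steel tip; same size and same centre point as the fouled plug. Loose, to be left in the rack.
- rack: Fixed wooden rack block, 100 (x) x 194 (y) x 35 mm high; origin: centre of underside. Seven square holes, 15.5 mm wide and 18 deep, hold the plugs in two rows at 27 mm pitch: three along its x at y = +66, four along its y at x = 0 (y = -82, -55, -28, -1 mm). The fouled plug is never at the end of a row. Lift a plug 20 mm to free it. Rack and cleaner may swap sides of the bench.
- cup_floor (a point): Centre of the inner floor of the cleaner's open square steel cup; z up, axes parallel to the cleaner's. Cup 64 mm square inside, walls 4 mm thick, rim 44 mm above this point. A plug left in it may lean on the wall.
- cleaner: Fixed grey plug cleaner, 200 (x) x 280 (y) x 70 mm high; origin at the centre of its underside, x away from the robot, y to the left, z up. The cup stands on its flat top at (0, +85) mm, the guarded start switch at (-20, -60) mm.
- guard_hinge (a point): Middle of the guard's hinge line, 18 mm above the cleaner's flat top, axis along the cleaner's y. The guard, a red hood 84 mm long and 56 wide, lies from here towards the robot (-x of the cleaner); its top is 23 mm above the hinge line, its side walls reach 16 mm below it. A steel ear 26 mm high stands at each end of the hinge.
- guard (a joint): Guard angle in rad: 0 shut, 1.9 fully open (stop), leaning back away from the robot. A light spring and its own weight shut it: let go below about 1.4 it drops shut; beyond about 1.7 it leans back on the stop and stays. About 1 N at the bar lifts it.
- guard_bar_left (a point): Grip point on the left part of the guard's round cross-bar (steel, 10 mm dia., along the cleaner's y, 44 mm out from each side of the hood), 22 mm out from the hood's left side, on the bar's axis. Shut: 72 mm nearer the robot than the hinge line, 14 mm above it, 32 mm above the cleaner's flat top. It turns with the guard round the hinge.
- guard_bar_right (a point): The same on the right (-y) side, away from the cup.
- toggle_tip (a point): Centre of the 11 mm ball at the end of the metal toggle under the guard, 32 mm from its pivot; the pivot is 5 mm above the cleaner's flat top, 55 mm nearer the robot than the hinge line, midway between the bar points. Off, it leans 0.45 rad to the cleaner's right (-y); on, 0.45 rad to the left (+y).
- toggle (a joint): Toggle angle in rad: 0 off (leaning right), 0.9 on (leaning left). Stays where it is left; about 1 N at the tip moves it.
- oil_center (a point): Black oil bottle with red cap, 64 mm dia., 170 mm high, loose, upright; this point is at half its height. A bystander.
Not all that is in view belongs to the job. Leave any green look-alike of the part that bears plug_fouled_center alone.

How it is judged (in metres and radians):
On the way, in this order (a step that is already met when the one before it is completed fails the run):
1. the fouled plug stands or leans in the cleaner's cup, let go and at rest (x of plug_fouled_center in the frame of cup_floor between -0.034 and 0.034 m and y of plug_fouled_center in the frame of cup_floor between -0.034 and 0.034 m and z of plug_fouled_center in the frame of cup_floor between 0 and 0.048 m and contact force between the fingers and plug_fouled below 0.1 N and linear speed of plug_fouled below 0.05 m/s), for 0.2 s.
2. the guard is lifted (beyond 1.2 rad) (value of joint guard above 1.2 rad), for 0.1 s.
3. the toggle is flipped on (beyond 0.7 rad) (value of joint toggle above 0.7 rad), for 0.1 s.
At the end, for the whole second after the job is handed in: Fouled plug released and at rest in the cup (centre within its walls, under 48 mm above its floor); toggle on (over 0.7 rad); guard shut (under 0.1 rad); clean plugs within 12 mm and oil bottle within 30 mm of where they began (all of step 1 and value of joint guard below 0.1 rad and value of joint toggle above 0.7 rad); the robot touches nothing.
It fails at once if a clean plug is shifted more than 12 mm (distance of any of plug_clean1_center, plug_clean2_center, plug_clean3_center, plug_clean4_center, plug_clean5_center, plug_clean6_center from where it was at the start of the episode above 0.012 m).
It fails at once if the oil bottle is shifted more than 30 mm (distance of oil_center from where it was at the start of the episode above 0.03 m).
It fails at once if the fouled plug is dropped into the cup (faster than 1 m/s inside it) (x of plug_fouled_center in the frame of cup_floor between -0.034 and 0.034 m and y of plug_fouled_center in the frame of cup_floor between -0.034 and 0.034 m and z of plug_fouled_center in the frame of cup_floor between 0 and 0.048 m and linear speed of plug_fouled above 1 m/s).
It also fails if it takes over 67 s, if anything falls off the work surface, if the arm or the gripper's body presses on something with over 40 N, if the wrist force passes 120 N, or if a joint passes its speed limit or range.

## Working session

There is one attempt and no reset: what is moved stays moved. The work goes in short steps, Python scripts to look and compute and a tool call to move; the robot and the scene stay as the last step left them, time stands still between calls to the robot, and variables do not carry over. Pictures are saved under pics/ and viewed, and the job is handed in when it is done.

Besides the shell and the picture viewer there is one more tool, called after ">>>" by a JSON object that holds its "fn" and its "kwargs". send_rows: Moves the arm, as the interface text tells. Its arguments: {"type":"object","properties":{"motion":{"type":"array","items":{"type":"object","properties":{"delta_pos":{"type":"array","items":{"type":"number"}},"delta_rot":{"type":"array","items":{"type":"number"}},"gripper":{"type":"number"}}}}},"required":["motion"]}

```bash
mkdir -p pics; python3 - <<'E'
from workcell import sensors, optics, ticket
import cv2,pickle
print(sensors.read_state())
for n in ("scene","top","wrist"):
    d=optics.get_image(n); cv2.imwrite(f"pics/{n}0.png",d["pixels"][:,:,::-1]); pickle.dump(d,open(f"{n}0.pkl","wb"))
    print(n,[k for k in d],d["mtx"].round(1).tolist(),d["cam_to_world"].round(3).tolist())
E
```

```text
{'time_s': 0.0, 'joint_positions': array([ 1.13590422e+00,  3.59491373e-01,  1.51145443e+00,  5.96059565e-06,
        1.27249208e+00, -1.15077125e-01]), 'qvel': array([-0.00025091, -0.00242383,  0.00118502,  0.00143826, -0.00106787,
        0.00170109]), 'joint_efforts': array([ 2.42426926e-03, -5.27621627e+01, -2.78622293e+01,  3.39838971e-05,
        1.33585473e-02, -4.48440005e-06]), 'tcp_pos': array([188.33475887, 568.95013617, 230.45333054]), 'ee_rot': array([-1.6889593 ,  1.56895109, -2.00877604]), 'ft_force': array([-0.72272571, -0.71785187,  0.31417546]), 'ft_torque': array([-0.01386239, -0.00796784, -0.0334896 ]), 'width': 85.52129999326256}
scene ['pixels', 'mtx', 'cam_to_world'] [[350.0, 0.0, 257.4], [0.0, 350.0, 193.2], [0.0, 0.0, 1.0]] [[-0.648, -0.404, 0.646, 1038.388], [0.762, -0.358, 0.54, 581.461], [0.013, 0.842, 0.539, 566.586], [0.0, 0.0, 0.0, 1.0]]
top ['pixels', 'mtx', 'cam_to_world'] [[440.9, 0.0, 261.8], [0.0, 440.9, 181.2], [0.0, 0.0, 1.0]] [[0.002, 0.992, -0.126, 351.436], [-1.0, -0.001, -0.025, 94.83], [-0.025, 0.126, 0.992, 1243.035], [0.0, 0.0, 0.0, 1.0]]
wrist ['pixels', 'mtx', 'cam_to_world'] [[321.1, 0.0, 255.0], [0.0, 321.1, 194.6], [0.0, 0.0, 1.0]] [[0.314, -0.905, -0.288, 115.149], [0.949, 0.299, 0.098, 593.408], [-0.003, -0.304, 0.953, 372.535], [0.0, 0.0, 0.0, 1.0]]
```

View pics/scene0.png

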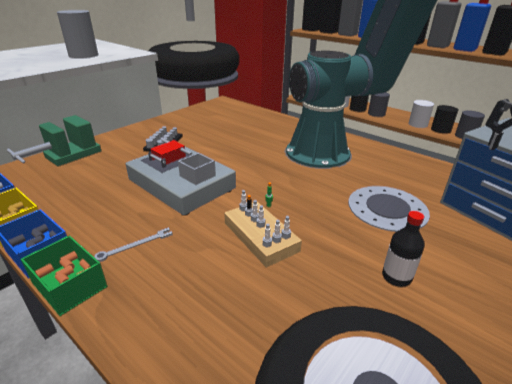

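View pics/top0.png

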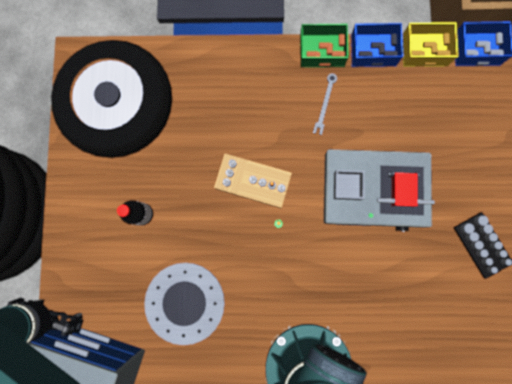

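View pics/wrist0.png

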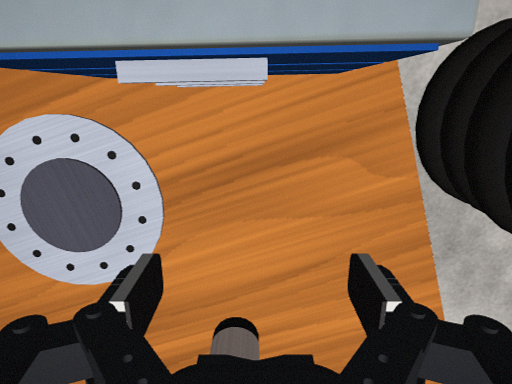

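```bash
cat > h.py <<'E'
import numpy as np,cv2,pickle
def ray(d,uv):
    K=d["mtx"];T=d["cam_to_world"]
    v=np.array([(uv[0]-K[0,2])/K[0,0],-(uv[1]-K[1,2])/K[1,1],-1.0])
    return T[:3,3],T[:3,:3]@v
def onz(d,uv,z):
    o,v=ray(d,uv);return o+v*(z-o[2])/v[2]
def proj(d,p):
    T=d["cam_to_world"];c=T[:3,:3].T@(np.asarray(p,float)-T[:3,3]);K=d["mtx"]
    return np.array([K[0,0]*c[0]/-c[2]+K[0,2],K[1,1]*-c[1]/-c[2]+K[1,2]])
def tri(obs):
    A=np.zeros((3,3));b=np.zeros(3)
    for d,uv in obs:
        o,v=ray(d,uv);v=v/np.linalg.norm(v);P=np.eye(3)-np.outer(v,v);A+=P;b+=P@o
    p=np.linalg.solve(A,b);return p,[np.round(proj(d,p)-uv,1).tolist() for d,uv in obs]
def load(n): return pickle.load(open(n+".pkl","rb"))
def crop(d,name,x0,y0,x1,y1,s):
    cv2.imwrite(f"pics/{name}.png",cv2.resize(d["pixels"][y0:y1,x0:x1,::-1],None,fx=s,fy=s,interpolation=cv2.INTER_CUBIC))
def snap(n,name):
    from workcell import optics
    d=optics.get_image(n);pickle.dump(d,open(name+".pkl","wb"));cv2.imwrite(f"pics/{name}.png",d["pixels"][:,:,::-1]);return d
E
python3 - <<'E'
from h import *
t=load("top0");s=load("scene0")
crop(t,"tr",205,145,305,235,8); crop(t,"tc",315,140,445,240,6); crop(s,"sr",215,175,315,270,8); crop(s,"sc",115,115,245,215,6)
E
```

```text
(no output)
```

View pics/tr.png

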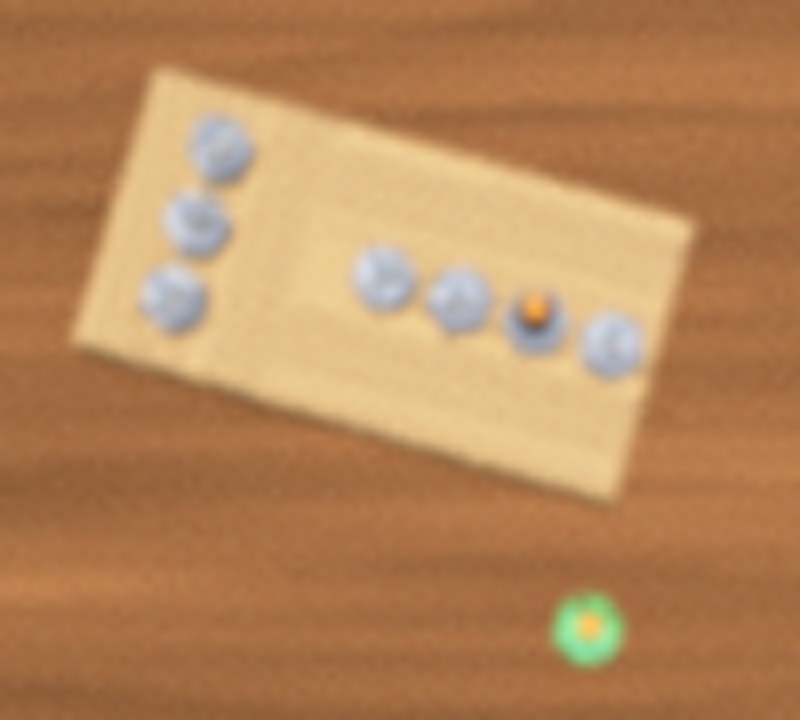

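View pics/tc.png

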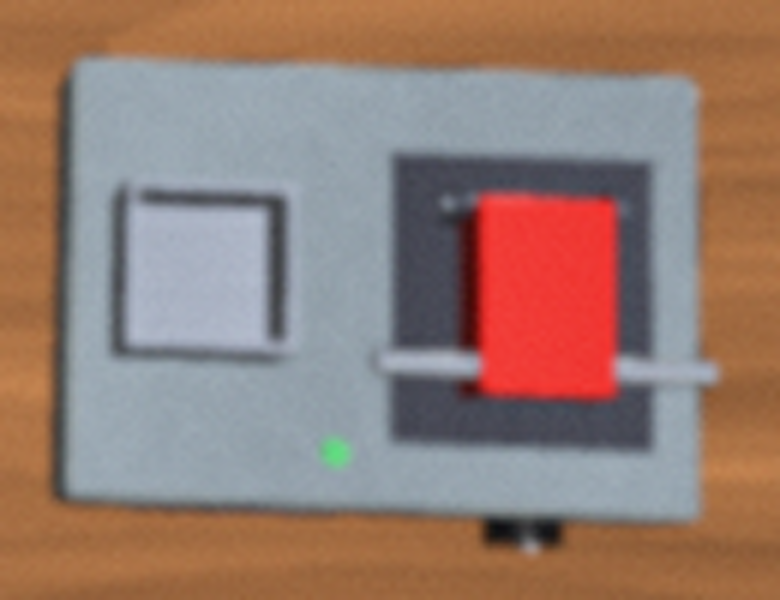

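View pics/sr.png

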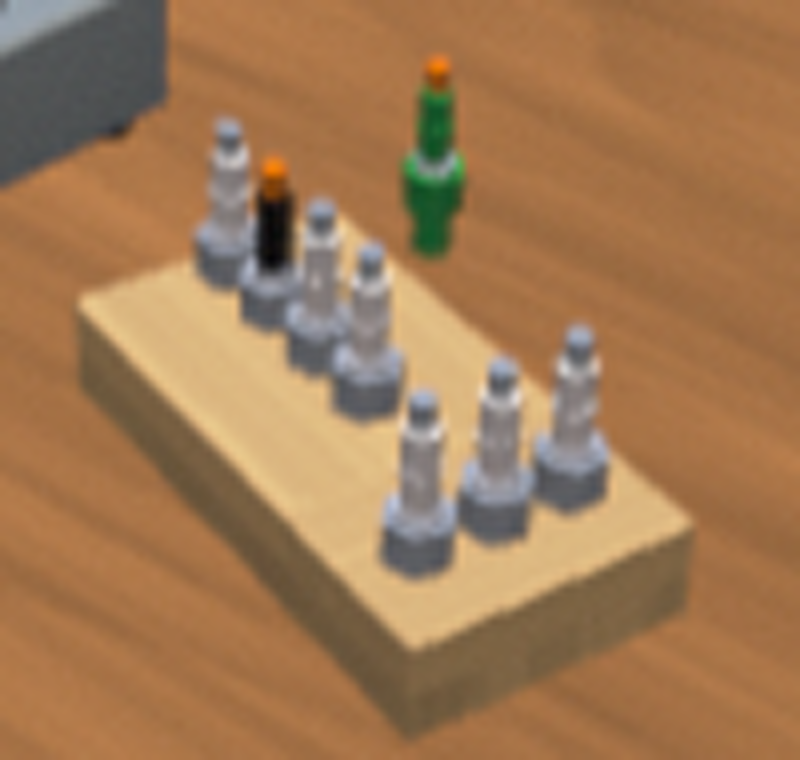

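View pics/sc.png

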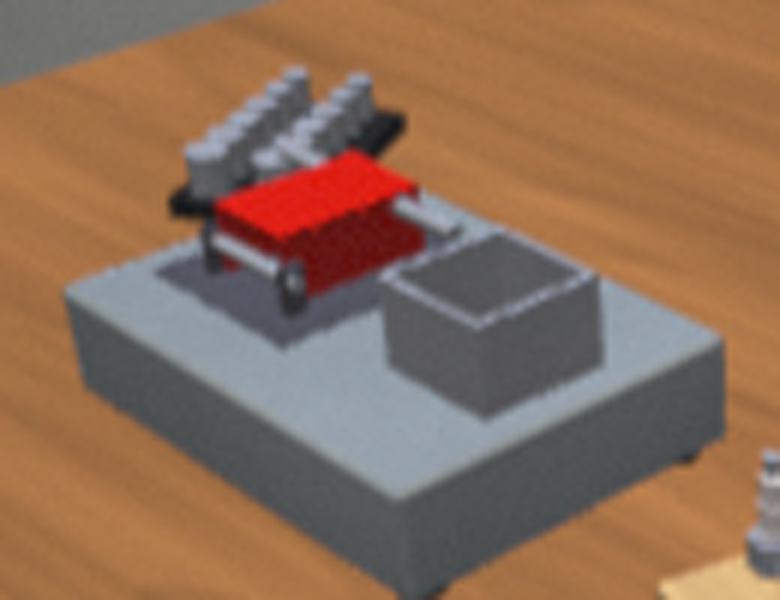

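Candidates: fouled plug, black with an orange tip: top (272,184), scene (249,196). Green look-alike with an orange tip: top (279,223), scene (270,184), to be left. Clean plugs have grey tips. The crops confirm the black one: third of four in the row, between two clean plugs.

```bash
cat > m.py <<'E'
from h import *
t=load("top0");s=load("scene0")
def mask(d,f,roi):
    p=d["pixels"].astype(int);m=f(p[...,0],p[...,1],p[...,2]);z=np.zeros(m.shape,np.uint8);x0,y0,x1,y1=roi;z[y0:y1,x0:x1]=m[y0:y1,x0:x1];return z
def cen(m):
    y,x=np.nonzero(m);return np.array([x.mean(),y.mean()]),len(x)
org=lambda r,g,b:(r>170)&(g>80)&(g<170)&(b<80)&(r-g>60)
# orange tip
ct,n1=cen(mask(t,lambda r,g,b:(r-b>120),(265,178,278,190)))
cs,n2=cen(mask(s,lambda r,g,b:(r>200)&(b<90),(243,190,256,202)))
print("tip px",ct,n1,cs,n2)
print("tip tri",tri([(t,ct),(s,cs)])); print("tip onz88",onz(t,ct,91),onz(s,cs,88))
# rack mask in top, top face z=35
m=mask(t,lambda r,g,b:(r>200)&(g>165)&(b>100)&(r-b>40),(205,145,305,215))
m=cv2.morphologyEx(m,cv2.MORPH_CLOSE,np.ones((11,11),np.uint8))
c=max(cv2.findContours(m,0,2)[0],key=cv2.contourArea)
ps=np.array([onz(t,q[0],35)[:2] for q in c],np.float32)
print("rack rect",cv2.minAreaRect(ps))
# cleaner
p=t["pixels"];print(p[160,330],p[220,340],p[185,348],p[180,405])
m=mask(t,lambda r,g,b:(b-r>-5)&(g>100),(318,140,445,235))
m=cv2.morphologyEx(m,cv2.MORPH_CLOSE,np.ones((5,5),np.uint8))
c=max(cv2.findContours(m,0,2)[0],key=cv2.contourArea)
ps=np.array([onz(t,q[0],70)[:2] for q in c],np.float32)
print("cleaner rect",cv2.minAreaRect(ps))
m=mask(t,lambda r,g,b:(r>180)&(g<90),(380,160,430,215))
c=max(cv2.findContours(m,0,2)[0],key=cv2.contourArea)
ps=np.array([onz(t,q[0],111)[:2] for q in c],np.float32)
print("guard rect z111",cv2.minAreaRect(ps))
E
python3 m.py
```

```text
tip px [271.5 183. ] 6 [249.  195.5] 6
tip tri (array([492.88086773,  98.09782638,  92.5128949 ]), [[-0.0, 0.0], [-0.0, -0.0]])
tip onz88 [493.09033102  98.07331628  91.        ] [487.66785225  93.52839017  88.        ]
rack rect ((508.9841003417969, 150.9287872314453), (194.20919799804688, 99.8525161743164), 73.51702117919922)
[152 166 174] [155 168 180] [168 177 193] [241  58  53]
cleaner rect ((477.2023620605469, -187.98373413085938), (282.8529968261719, 208.0925750732422), 87.93506622314453)
guard rect z111 ((474.90106201171875, -246.6243133544922), (56.122318267822266, 84.13716125488281), 87.94046020507812)
```

```bash
python3 - <<'E'
from h import *
t=load("top0");s=load("scene0")
T=lambda x,y:(315+x/6-.4,140+y/6-.4)
S=lambda x,y:(115+x/6-.4,115+y/6-.4)
for n,x,y,z in [("barL",378,360,102),("barR",718,374,102),("TL",75,60,70),("TR",697,77,70),("BL",65,497,70),("BR",700,518,70),("cupTL",118,182,114),("cupTR",297,185,114),("cupBL",115,353,114),("cupBR",297,353,114)]:
    print(n,onz(t,T(x,y),z).round(1))
for n,a,b in [("cupNear->",(297,185),(480,325)),("cupTL",(118,182),(600,280)),("cupTR",(297,185),(480,325)),("cupBL",(115,353),(500,230)),("barL",(378,360),(455,228)),("hoodBR",(617,397),(355,150))]:
    print(n,tri([(t,T(*a)),(s,S(*b))]))
p=tri([(t,(279-.0,223)),(s,(269.7,184))]);print("green",p)
E
```

```text
barL [ 448.3 -175.5  102. ]
barR [ 442.2 -320.   102. ]
TL [586.3 -51.9  70. ]
TR [ 577.7 -328.6   70. ]
BL [390.5 -44.2  70. ]
BR [ 381.7 -320.9   70. ]
cupTL [524.  -63.9 114. ]
cupTR [ 522.6 -140.4  114. ]
cupBL [450.3 -61.3 114. ]
cupBR [ 450.3 -138.5  114. ]
cupNear-> (array([ 507.38444512, -124.93536892,   98.50464442]), [[-7.0, 6.7], [-8.9, -1.8]])
cupTL (array([503.32568744, -41.86784678, 148.14555466]), [[-6.8, 6.1], [-8.7, -1.6]])
cupTR (array([ 507.38444512, -124.93536892,   98.50464442]), [[-7.0, 6.7], [-8.9, -1.8]])
cupBL (array([466.84173948, -75.91355973, 139.97488664]), [[7.2, -7.5], [9.6, 1.0]])
barL (array([ 447.74268852, -174.48231743,  105.04739944]), [[-0.1, 0.1], [-0.1, -0.0]])
hoodBR (array([ 431.14863672, -272.8853793 ,  112.12298136]), [[-0.2, 0.2], [-0.2, -0.0]])
green (array([388.13305153,  79.39826747,  71.08657868]), [[-0.4, 0.3], [-0.5, -0.0]])
```

```bash
cat > go.py <<'E'
import sys,numpy as np
from scipy.spatial.transform import Rotation as R
from workcell import sensors
def down(deg):
    f=np.radians(deg);x=np.array([0,0,-1.]);y=np.array([np.cos(f),np.sin(f),0]);return np.c_[x,y,np.cross(x,y)]
def go(tgt,deg):
    s=sensors.read_state();R0=R.from_euler("xyz",s["ee_rot"]).as_matrix()
    print("t",s["time_s"],"tcp",s["tcp_pos"].round(1),"jaw",np.degrees(np.arctan2(R0[1,1],R0[0,1])).round(2),"w",s["width"].round(1),"F",s["ft_force"].round(1),"q",s["joint_positions"].round(2))
    print("dpos",(R0.T@(np.array(tgt)-s["tcp_pos"])).round(1),"drot",R.from_matrix(R0.T@down(deg)).as_rotvec().round(4))
    print("tool axes in world",R0.round(3).tolist())
if __name__=="__main__":
    a=[float(v) for v in sys.argv[1:]];go(a[:3],a[3])
E
python3 go.py 493.2 98.2 150 -16.5;python3 go.py 493.2 98.2 150 163.5
```

```text
Traceback (most recent call last):
  File "go.py", line 12, in <module>
    a=[float(v) for v in sys.argv[1:]];go(a[:3],a[3])
                                       ~~^^^^^^^^^^^^
  File "go.py", line 8, in go
    print("t",s["time_s"],"tcp",s["tcp_pos"].round(1),"jaw",np.degrees(np.arctan2(R0[1,1],R0[0,1])).round(2),"w",s["width"].round(1),"F",s["ft_force"].round(1),"q",s["joint_positions"].round(2))
                                                                                                                 ^^^^^^^^^^^^^^^^
AttributeError: 'float' object has no attribute 'round'
Traceback (most recent call last):
  File "go.py", line 12, in <module>
    a=[float(v) for v in sys.argv[1:]];go(a[:3],a[3])
                                       ~~^^^^^^^^^^^^
  File "go.py", line 8, in go
    print("t",s["time_s"],"tcp",s["tcp_pos"].round(1),"jaw",np.degrees(np.arctan2(R0[1,1],R0[0,1])).round(2),"w",s["width"].round(1),"F",s["ft_force"].round(1),"q",s["joint_positions"].round(2))
                                                                                                                 ^^^^^^^^^^^^^^^^
AttributeError: 'float' object has no attribute 'round'
```

```bash
sed -i 's/s\["width"\].round(1)/round(s["width"],1)/' go.py
python3 go.py 493.2 98.2 200 -16.5;python3 go.py 493.2 98.2 200 163.5
```

```text
t 0.15 tcp [188.4 569.1 230.6] jaw 71.68 w 85.4 F [-0.7  0.7  0.7] q [ 1.14  0.36  1.51  0.    1.27 -0.12]
dpos [  31.1 -351.1  437.4] drot [1.539e+00 1.000e-03 1.300e-03]
tool axes in world [[-0.001, 0.314, 0.949], [-0.001, 0.949, -0.314], [-1.0, -0.001, -0.0]]
t 0.15 tcp [188.4 569.1 230.6] jaw 71.68 w 85.4 F [-0.7  0.7  0.7] q [ 1.14  0.36  1.51  0.    1.27 -0.12]
dpos [  31.1 -351.1  437.4] drot [-1.6026e+00 -1.3000e-03  1.0000e-03]
tool axes in world [[-0.001, 0.314, 0.949], [-0.001, 0.949, -0.314], [-1.0, -0.001, -0.0]]
```

>>> {"fn": "send_rows", "kwargs": {"motion": [{"delta_pos": [0, -35, 44], "delta_rot": [0.154, 0, 0], "gripper": 100}, {"delta_pos": [0, -70, 88], "delta_rot": [0.308, 0, 0], "gripper": 100}, {"delta_pos": [0, -105, 131], "delta_rot": [0.462, 0, 0], "gripper": 80}, {"delta_pos": [0, -140, 175], "delta_rot": [0.616, 0, 0], "gripper": 70}, {"delta_pos": [0, -175, 219], "delta_rot": [0.77, 0, 0], "gripper": 60}]}}

```text
time_s: 0.78
tcp_pos: [342.1, 333.0, 231.2]
ee_rot: [0.24, 1.571, -0.855]
ft_force: [1.6, -0.6, 0.6]
width: 51.3
```

```bash
python3 go.py 493.2 98.2 190 -16.5
```

```text
t 0.775 tcp [342.1 333.  231.2] jaw 27.29 w 51.3 F [ 1.6 -0.6  0.6] q [ 0.63  0.18  1.77 -0.    1.19  0.15]
dpos [ 41.3  26.6 277.9] drot [ 7.642e-01  1.000e-04 -1.000e-04]
tool axes in world [[0.0, 0.889, 0.458], [-0.0, 0.458, -0.889], [-1.0, 0.0, 0.0]]
```

>>> {"fn": "send_rows", "kwargs": {"motion": [{"delta_pos": [0, 5, 56], "delta_rot": [0.155, 0, 0], "gripper": 55}, {"delta_pos": [5, 11, 111], "delta_rot": [0.31, 0, 0], "gripper": 55}, {"delta_pos": [15, 16, 167], "delta_rot": [0.46, 0, 0], "gripper": 55}, {"delta_pos": [28, 21, 222], "delta_rot": [0.612, 0, 0], "gripper": 55}, {"delta_pos": [41, 26.6, 278], "delta_rot": [0.764, 0, 0], "gripper": 55}]}}

```text
time_s: 1.4
tcp_pos: [494.4, 98.8, 190.0]
ee_rot: [2.289, 1.571, 0.43]
ft_force: [1.1, 1.4, 0.3]
width: 47.2
```

```bash
python3 - <<'E'
from h import *
snap("wrist","w1")
E
python3 go.py 493.2 98.2 57 -16.5
```

```text
t 1.45 tcp [498.2  93.4 188.7] jaw -16.96 w 47.0 F [ 4.1 -4.2 -0.7] q [ 0.05  0.27  1.76 -0.    1.11  0.35]
dpos [131.7  -6.7  -3.6] drot [-0.008   0.0034 -0.0035]
tool axes in world [[0.002, 0.957, -0.292], [-0.004, -0.292, -0.957], [-1.0, 0.003, 0.003]]
```

View pics/w1.png

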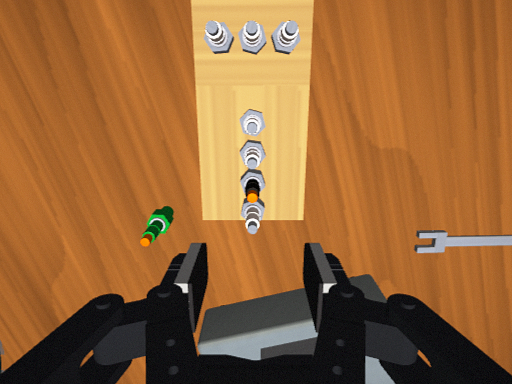

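The wrist view shows the orange tip at (252,198), in line with the row, and the green decoy at (146,241). The arm is still settling after the stop, so I hold and measure again.

>>> {"fn": "send_rows", "kwargs": {"motion": [{"delta_pos": [0, 0, 0], "delta_rot": [0, 0, 0], "gripper": 55}, {"delta_pos": [0, 0, 0], "delta_rot": [0, 0, 0], "gripper": 55}, {"delta_pos": [0, 0, 0], "delta_rot": [0, 0, 0], "gripper": 55}, {"delta_pos": [0, 0, 0], "delta_rot": [0, 0, 0], "gripper": 55}, {"delta_pos": [0, 0, 0], "delta_rot": [0, 0, 0], "gripper": 55}]}}

```text
time_s: 2.08
tcp_pos: [493.5, 101.0, 190.5]
ee_rot: [1.719, 1.57, -0.134]
ft_force: [0.4, 0.2, 0.1]
width: 47.0
```

```bash
python3 - <<'E'
from h import *
d=snap("wrist","w2")
p=d["pixels"].astype(int);r,g,b=p[...,0],p[...,1],p[...,2]
m=((r>200)&(g>80)&(b<60)).astype(np.uint8);m[:, :225]=0;m[:,275:]=0;m[:170]=0;m[225:]=0
y,x=np.nonzero(m);print(len(x),x.mean(),y.mean())
uv=(x.mean(),y.mean());print(onz(d,uv,88)); t=load("top0");print(tri([(d,uv),(t,(271.5,183.3))]))
# edge of rack in wrist
print(proj(d,[493.2,98.2,88]))
E
python3 go.py 493.2 98.2 57 -16.5
```

```text
97 248.62886597938143 204.57731958762886
[486.7522248   93.64986289  88.        ]
(array([489.6626486 ,  98.67769838, 105.03878643]), [[1.4, 0.5], [-0.2, 0.3]])
[254.72885196 197.32850084]
t 2.125 tcp [493.6 100.8 190.5] jaw -16.16 w 46.9 F [ 0.9 -0.2 -0.3] q [ 0.06  0.27  1.77 -0.    1.11  0.35]
dpos [133.5   0.4   2.6] drot [ 0.0059  0.     -0.0002]
tool axes in world [[0.0, 0.96, -0.278], [-0.0, -0.278, -0.96], [-1.0, 0.0, 0.0]]
```

```bash
python3 - <<'E'
from h import *
d=load("w2");crop(d,"w2c",210,100,310,260,4.5)
p=d["pixels"].astype(int);print(p[195:200,250:256].tolist()[2],p[240,200],p[200,290])
r,g,b=p[...,0],p[...,1],p[...,2]
m=((r>200)&(g>80)&(b<60)).astype(np.uint8);m[:, :225]=0;m[:,275:]=0;m[:170]=0;m[225:]=0
n,l,st,c=cv2.connectedComponentsWithStats(m);print(st,c)
E
```

```text
[[244, 125, 0], [255, 171, 0], [254, 177, 0], [253, 177, 0], [253, 177, 0], [253, 175, 0]] [174 106  49] [236 193 117]
[[     0      0    512    384 196511]
 [   249    195     10     10     76]
 [   225    222      5      3     12]
 [   233    222      4      3      8]
 [   245    222      1      1      1]] [[255.50339167 191.49354489]
 [253.64473684 199.48684211]
 [226.58333333 223.16666667]
 [234.5        222.875     ]
 [245.         222.        ]]
```

View pics/w2c.png

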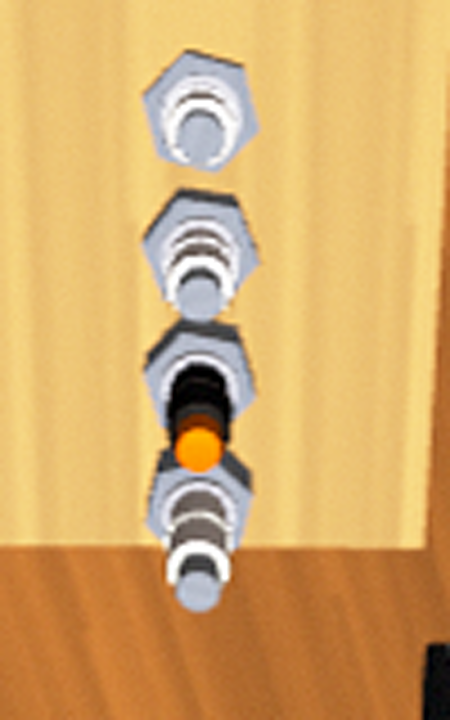

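>>> {"fn": "send_rows", "kwargs": {"motion": [{"delta_pos": [20, 0, 1], "delta_rot": [-0.0, 0, 0], "gripper": 55}, {"delta_pos": [45, 0, 2], "delta_rot": [0, 0, 0], "gripper": 55}, {"delta_pos": [70, 0, 2.6], "delta_rot": [0, 0, 0], "gripper": 55}, {"delta_pos": [90, 0, 2.6], "delta_rot": [0, 0, 0], "gripper": 55}, {"delta_pos": [100, 0, 2.6], "delta_rot": [0, 0, 0], "gripper": 55}]}}

```text
time_s: 2.75
tcp_pos: [492.4, 98.0, 89.4]
ee_rot: [-1.172, 1.569, -3.026]
ft_force: [-0.2, -0.8, 0.7]
width: 47.0
```

>>> {"fn": "send_rows", "kwargs": {"motion": [{"delta_pos": [10, 0, 0], "delta_rot": [0, 0, 0], "gripper": 55}, {"delta_pos": [20, 0, 0], "delta_rot": [0, 0, 0], "gripper": 55}, {"delta_pos": [28, 0, 0], "delta_rot": [0, 0, 0], "gripper": 55}, {"delta_pos": [32, 0, 0], "delta_rot": [0, 0, 0], "gripper": 55}, {"delta_pos": [32, 0, 0], "delta_rot": [0, 0, 0], "gripper": 55}]}}

```text
time_s: 3.38
tcp_pos: [492.9, 97.9, 58.1]
ee_rot: [-0.96, 1.57, -2.814]
ft_force: [-0.6, -0.3, 0.1]
width: 46.8
```

```bash
python3 - <<'E'
from h import *
snap("wrist","w3");d=snap("scene","s3");crop(d,"s3c",200,120,320,240,5)
E
python3 go.py 493.0 98.1 58 -16.5
```

```text
t 3.475 tcp [493.2  97.9  58.5] jaw -16.21 w 46.9 F [-0.3 -0.7 -0.2] q [ 0.06  0.45  1.9  -0.    0.79  0.34]
dpos [ 0.5 -0.2 -0.1] drot [ 0.005  -0.     -0.0004]
tool axes in world [[0.0, 0.96, -0.279], [-0.0, -0.279, -0.96], [-1.0, 0.0, -0.0]]
```

View pics/w3.png

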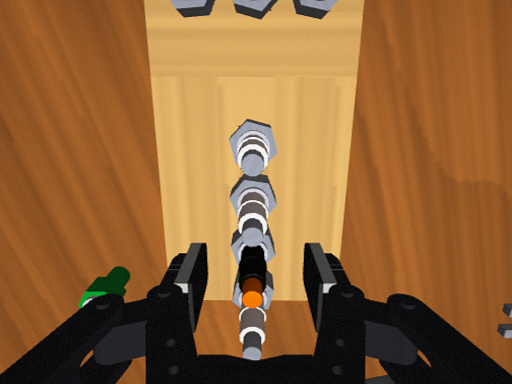

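View pics/s3c.png

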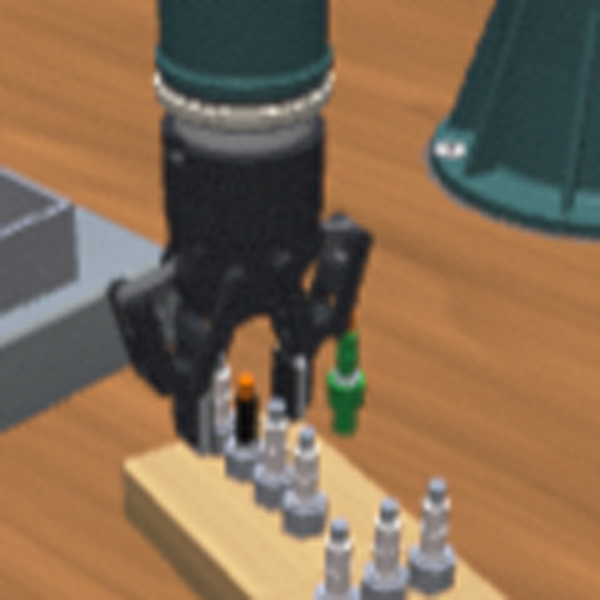

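The fingers straddle the black plug, with its tip at wrist (252,299), midway between the pads. I close now.

>>> {"fn": "send_rows", "kwargs": {"motion": [{"delta_pos": [0, 0, 0], "delta_rot": [0.005, 0, 0], "gripper": 30}, {"delta_pos": [0, 0, 0], "delta_rot": [0.005, 0, 0], "gripper": 20}, {"delta_pos": [0, 0, 0], "delta_rot": [0.005, 0, 0], "gripper": 10}, {"delta_pos": [0, 0, 0], "delta_rot": [0.005, 0, 0], "gripper": 0}, {"delta_pos": [0, 0, 0], "delta_rot": [0.005, 0, 0], "gripper": 0}]}}

```text
time_s: 4.1
tcp_pos: [492.9, 98.0, 58.5]
ee_rot: [-1.062, 1.571, -2.921]
ft_force: [-2.9, 0.9, 5.2]
width: 10.0
```

>>> {"fn": "send_rows", "kwargs": {"motion": [{"delta_pos": [0, 0, 0], "delta_rot": [0, 0, 0], "gripper": 0}, {"delta_pos": [-2, 0, 0], "delta_rot": [0, 0, 0], "gripper": 0}, {"delta_pos": [-8, 0, 0], "delta_rot": [0, 0, 0], "gripper": 0}, {"delta_pos": [-15, 0, 0], "delta_rot": [0, 0, 0], "gripper": 0}, {"delta_pos": [-24, 0, 0], "delta_rot": [0, 0, 0], "gripper": 0}]}}

```text
time_s: 4.72
tcp_pos: [493.0, 97.9, 82.8]
ee_rot: [0.134, 1.571, -1.725]
ft_force: [-0.5, -0.2, -0.7]
width: 9.6
```

>>> {"fn": "send_rows", "kwargs": {"motion": [{"delta_pos": [-15, 0, 0], "delta_rot": [0, 0, 0], "gripper": 0}, {"delta_pos": [-35, 0, 0], "delta_rot": [0, 0, 0], "gripper": 0}, {"delta_pos": [-60, 0, 0], "delta_rot": [0, 0, 0], "gripper": 0}, {"delta_pos": [-85, 0, 0], "delta_rot": [0, 0, 0], "gripper": 0}, {"delta_pos": [-98, 0, 0], "delta_rot": [0, 0, 0], "gripper": 0}]}}

```text
time_s: 5.35
tcp_pos: [493.8, 98.0, 182.4]
ee_rot: [1.87, 1.568, 0.011]
ft_force: [-0.4, -0.4, -0.1]
width: 10.1
```

```bash
python3 - <<'E'
from h import *
d=snap("scene","s4");crop(d,"s4c",190,80,320,240,4.5)
E
python3 go.py 486.8 -101 181 -2
```

```text
t 5.4 tcp [494.4  98.  183.3] jaw -16.5 w 9.4 F [-0.6  0.3  0.5] q [ 0.06  0.27  1.78 -0.    1.09  0.35]
dpos [  2.3  49.2 193. ] drot [-0.253  -0.0008 -0.0042]
tool axes in world [[0.004, 0.959, -0.284], [0.0, -0.284, -0.959], [-1.0, 0.004, -0.001]]
```

View pics/s4c.png

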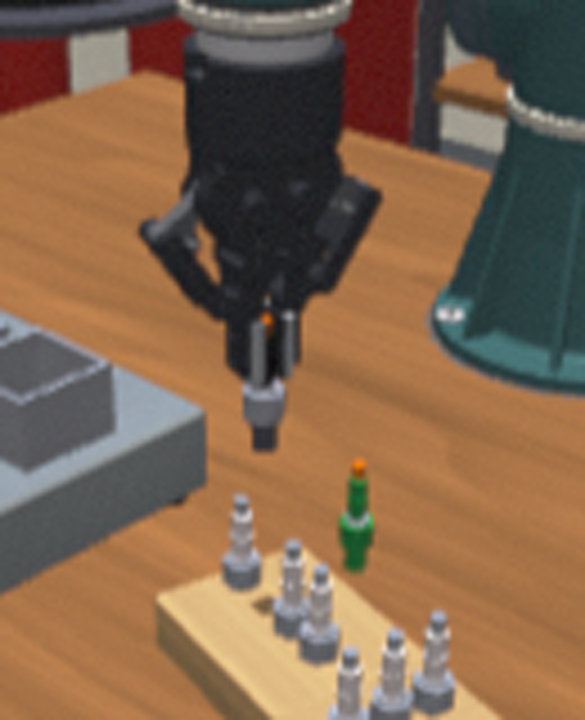

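The plug is held upright and clear of the rack, the clean plugs stand, and the hole is empty. Next I go over the cup.

>>> {"fn": "send_rows", "kwargs": {"motion": [{"delta_pos": [0, 8, 30], "delta_rot": [-0.05, 0, 0], "gripper": 0}, {"delta_pos": [0, 20, 80], "delta_rot": [-0.1, 0, 0], "gripper": 0}, {"delta_pos": [0, 33, 130], "delta_rot": [-0.16, 0, 0], "gripper": 0}, {"delta_pos": [0, 44, 172], "delta_rot": [-0.22, 0, 0], "gripper": 0}, {"delta_pos": [0, 49, 193], "delta_rot": [-0.253, 0, 0], "gripper": 0}]}}

```text
time_s: 6.02
tcp_pos: [484.7, -103.2, 179.9]
ee_rot: [-1.074, 1.57, -2.681]
ft_force: [-1.0, 0.7, -0.2]
width: 9.8
```

>>> {"fn": "send_rows", "kwargs": {"motion": [{"delta_pos": [0, 0, 0], "delta_rot": [0, 0, 0], "gripper": 0}, {"delta_pos": [0, 0, 0], "delta_rot": [0, 0, 0], "gripper": 0}, {"delta_pos": [0, 0, 0], "delta_rot": [0, 0, 0], "gripper": 0}, {"delta_pos": [0, 0, 0], "delta_rot": [0, 0, 0], "gripper": 0}, {"delta_pos": [0, 0, 0], "delta_rot": [0, 0, 0], "gripper": 0}]}}

```text
time_s: 6.65
tcp_pos: [485.2, -100.5, 180.3]
ee_rot: [-0.847, 1.571, -2.452]
ft_force: [-0.3, 0.7, -1.0]
width: 10.0
```

```bash
python3 - <<'E'
from h import *
d=snap("wrist","w5")
for z in (114,):
  for a in (-32,32):
    for b in (-32,32):
      print(proj(d,[486.8+a*.9994+b*.036,-101-a*.036+b*.9994,z]).round(0))
E
python3 go.py 486.8 -101 114 -2
```

```text
[212. 252.]
[208. 165.]
[301. 252.]
[305. 165.]
t 6.7 tcp [ 485.2 -100.7  180.3] jaw -1.97 w 9.8 F [-0.2 -0.5 -1.4] q [-0.34  0.27  1.79 -0.    1.08 -0.31]
dpos [66.3  1.6  0.3] drot [ 0.0005  0.0001 -0.    ]
tool axes in world [[0.0, 0.999, -0.034], [-0.0, -0.034, -0.999], [-1.0, 0.0, 0.0]]
```

View pics/w5.png

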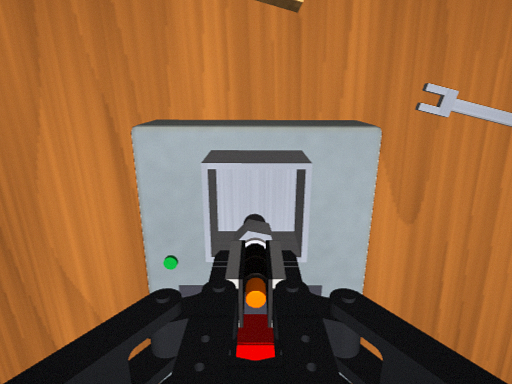

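The projected inner rim matches the cup in the view (cols 208–304, rows 165–252). I go down.

>>> {"fn": "send_rows", "kwargs": {"motion": [{"delta_pos": [12, 1.5, 0], "delta_rot": [0, 0, 0], "gripper": 0}, {"delta_pos": [28, 1.5, 0], "delta_rot": [0, 0, 0], "gripper": 0}, {"delta_pos": [44, 1.5, 0], "delta_rot": [0, 0, 0], "gripper": 0}, {"delta_pos": [54, 1.5, 0], "delta_rot": [0, 0, 0], "gripper": 0}, {"delta_pos": [60, 1.5, 0], "delta_rot": [0, 0, 0], "gripper": 0}]}}

```text
time_s: 7.32
tcp_pos: [486.4, -101.0, 119.5]
ee_rot: [-1.735, 1.57, 2.942]
ft_force: [-0.2, -0.0, -0.9]
width: 9.8
```

>>> {"fn": "send_rows", "kwargs": {"motion": [{"delta_pos": [1, 0, 0], "delta_rot": [0, 0, 0], "gripper": 0}, {"delta_pos": [2, 0, 0], "delta_rot": [0, 0, 0], "gripper": 0}, {"delta_pos": [3, 0, 0], "delta_rot": [0, 0, 0], "gripper": 0}, {"delta_pos": [4, 0, 0], "delta_rot": [0, 0, 0], "gripper": 0}, {"delta_pos": [5, 0, 0], "delta_rot": [0, 0, 0], "gripper": 0}]}}

```text
time_s: 7.95
tcp_pos: [486.8, -101.2, 115.5]
ee_rot: [0.968, 1.57, -0.638]
ft_force: [-1.6, -0.5, 9.9]
width: 10.3
```

Contact with the floor (Fz 9.9 N). I release partly, so that the fingers stay within the cup.

>>> {"fn": "send_rows", "kwargs": {"motion": [{"delta_pos": [-1, 0, 0], "delta_rot": [0, 0, 0], "gripper": 12}, {"delta_pos": [-1, 0, 0], "delta_rot": [0, 0, 0], "gripper": 16}, {"delta_pos": [-1, 0, 0], "delta_rot": [0, 0, 0], "gripper": 22}, {"delta_pos": [-1, 0, 0], "delta_rot": [0, 0, 0], "gripper": 28}, {"delta_pos": [-1, 0, 0], "delta_rot": [0, 0, 0], "gripper": 30}]}}

```text
time_s: 8.57
tcp_pos: [486.6, -101.1, 116.3]
ee_rot: [-0.657, 1.571, -2.263]
ft_force: [-0.7, 0.1, 0.3]
width: 26.0
```

>>> {"fn": "send_rows", "kwargs": {"motion": [{"delta_pos": [-2, 0, 0], "delta_rot": [0, 0, 0], "gripper": 30}, {"delta_pos": [-10, 0, 0], "delta_rot": [0, 0, 0], "gripper": 30}, {"delta_pos": [-25, 0, 0], "delta_rot": [0, 0, 0], "gripper": 30}, {"delta_pos": [-45, 0, 0], "delta_rot": [0, 0, 0], "gripper": 30}, {"delta_pos": [-75, 0, 0], "delta_rot": [0, 0, 0], "gripper": 30}]}}

```text
time_s: 9.2
tcp_pos: [486.3, -101.0, 192.5]
ee_rot: [-1.744, 1.57, 2.933]
ft_force: [0.4, 0.4, 0.1]
width: 25.6
```

```bash
python3 - <<'E'
from h import *
d=snap("wrist","w6");d=snap("scene","s6");crop(d,"s6c",115,90,275,240,5)
E
python3 go.py 443.5 -298 190 -2
```

```text
t 9.3 tcp [ 489.1 -101.9  195.3] jaw -2.0 w 25.9 F [ 1.  -0.1 -0.1] q [-0.34  0.25  1.77 -0.    1.11 -0.31]
dpos [  5.5 -38.8 197.5] drot [ 0.      0.0022 -0.0067]
tool axes in world [[0.007, 0.999, -0.035], [-0.002, -0.035, -0.999], [-1.0, 0.007, 0.002]]
```

View pics/w6.png

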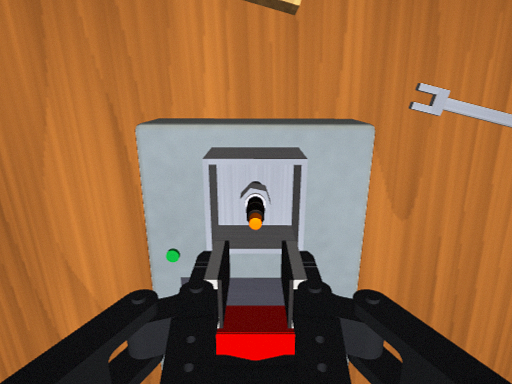

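View pics/s6c.png

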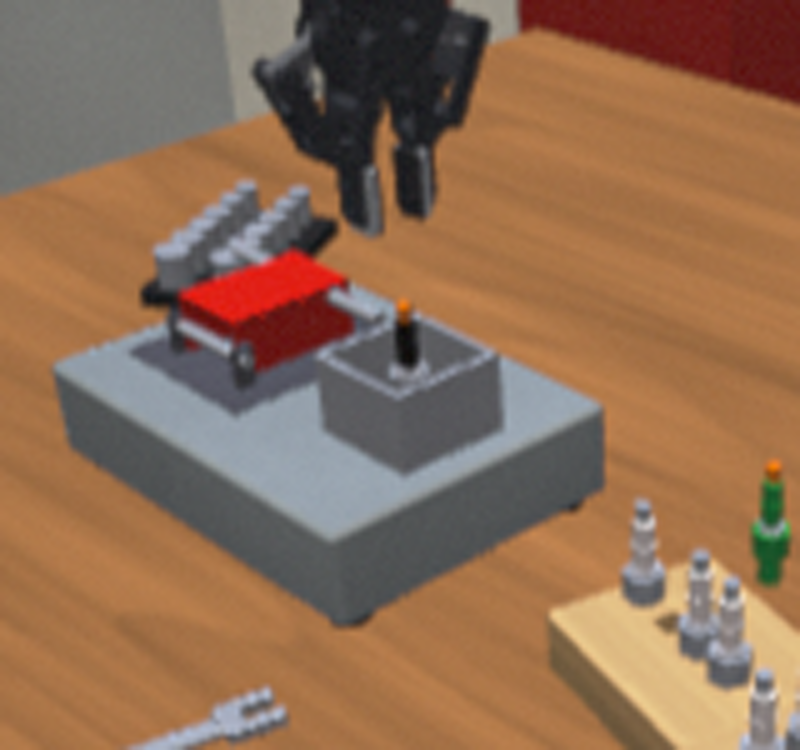

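The plug stands upright in the cup. Now over to the right part of the bar.

>>> {"fn": "send_rows", "kwargs": {"motion": [{"delta_pos": [0, -8, 35], "delta_rot": [0, 0, 0], "gripper": 40}, {"delta_pos": [0, -17, 85], "delta_rot": [0, 0, 0], "gripper": 45}, {"delta_pos": [0, -27, 135], "delta_rot": [0, 0, 0], "gripper": 45}, {"delta_pos": [0, -35, 177], "delta_rot": [0, 0, 0], "gripper": 45}, {"delta_pos": [0, -37, 197], "delta_rot": [0, 0, 0], "gripper": 45}]}}

```text
time_s: 9.93
tcp_pos: [442.2, -298.6, 191.5]
ee_rot: [0.483, 1.57, -1.125]
ft_force: [0.1, 0.2, 0.9]
width: 38.4
```

>>> {"fn": "send_rows", "kwargs": {"motion": [{"delta_pos": [0, 0, 0], "delta_rot": [0, 0, 0], "gripper": 45}, {"delta_pos": [0, 0, 0], "delta_rot": [0, 0, 0], "gripper": 45}, {"delta_pos": [0, 0, 0], "delta_rot": [0, 0, 0], "gripper": 45}, {"delta_pos": [0, 0, 0], "delta_rot": [0, 0, 0], "gripper": 45}, {"delta_pos": [0, 0, 0], "delta_rot": [0, 0, 0], "gripper": 45}]}}

```text
time_s: 10.55
tcp_pos: [442.9, -296.2, 191.4]
ee_rot: [-0.169, 1.571, -1.774]
ft_force: [-0.2, -0.1, -0.1]
width: 38.5
```

```bash
python3 - <<'E'
from h import *
d=snap("wrist","w7")
b=np.array([445.25,-247.75,102]);y=np.array([.036,.9994,0])
for k in (-72,-50,-28,28,50,72): print(k,proj(d,b+k*y).round(1))
E
python3 go.py 443.5 -298 85 -2
```

```text
-72 [254.9 227.6]
-50 [255.  200.9]
-28 [255.  172.8]
28 [255.2  93.6]
50 [255.2  59. ]
72 [255.3  22.1]
t 10.6 tcp [ 442.9 -296.3  191.4] jaw -1.97 w 38.3 F [-0.2 -0.4  1.1] q [-0.72  0.3   1.7  -0.    1.13 -0.68]
dpos [106.4   0.7   1.6] drot [0.0005 0.0001 0.    ]
tool axes in world [[-0.0, 0.999, -0.034], [-0.0, -0.034, -0.999], [-1.0, -0.0, 0.0]]
```

View pics/w7.png

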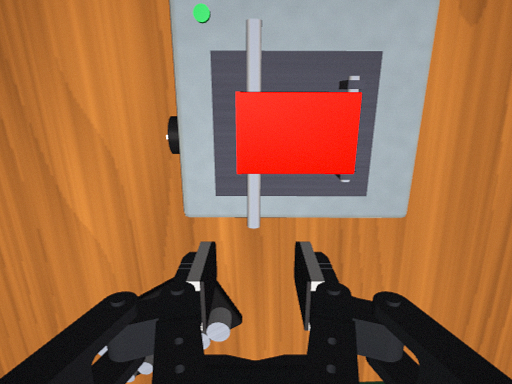

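The bar runs at column 254 with its end at row 227, as predicted (255, 227.6). I descend around it and grip.

>>> {"fn": "send_rows", "kwargs": {"motion": [{"delta_pos": [20, 0.5, 1.5], "delta_rot": [0, 0, 0], "gripper": 45}, {"delta_pos": [45, 0.5, 1.5], "delta_rot": [0, 0, 0], "gripper": 45}, {"delta_pos": [75, 0.5, 1.5], "delta_rot": [0, 0, 0], "gripper": 45}, {"delta_pos": [97, 0.5, 1.5], "delta_rot": [0, 0, 0], "gripper": 45}, {"delta_pos": [106, 0.5, 1.5], "delta_rot": [0, 0, 0], "gripper": 45}]}}

```text
time_s: 11.22
tcp_pos: [442.6, -297.6, 84.2]
ee_rot: [-2.212, 1.569, 2.465]
ft_force: [0.1, -0.3, 0.4]
width: 38.5
```

>>> {"fn": "send_rows", "kwargs": {"motion": [{"delta_pos": [0, 0, 0], "delta_rot": [0, 0, 0], "gripper": 35}, {"delta_pos": [0, 0, 0], "delta_rot": [0, 0, 0], "gripper": 22}, {"delta_pos": [0, 0, 0], "delta_rot": [0, 0, 0], "gripper": 12}, {"delta_pos": [0, 0, 0], "delta_rot": [0, 0, 0], "gripper": 4}, {"delta_pos": [0, 0, 0], "delta_rot": [0, 0, 0], "gripper": 4}]}}

```text
time_s: 11.85
tcp_pos: [441.6, -298.4, 86.1]
ee_rot: [-1.297, 1.568, -2.901]
ft_force: [-6.8, -1.4, 3.6]
width: 8.0
```

```bash
python3 - <<'E'
from h import *
d=snap("scene","s8");crop(d,"s8c",115,60,245,200,5)
E
python3 - <<'E'
import numpy as np
r=np.hypot(72,14);a0=np.arctan2(14,-72)
for g in np.arange(0,1.91,.1):
    print(round(g,1),(r*np.cos(a0-g)+72).round(1),(r*np.sin(a0-g)-14).round(1))
E
python3 go.py 443.5 -298 85 -2
```

```text
0.0 0.0 0.0
0.1 1.8 7.1
0.2 4.2 14.0
0.3 7.4 20.7
0.4 11.1 26.9
0.5 15.5 32.8
0.6 20.5 38.2
0.7 26.0 43.1
0.8 31.9 47.4
0.9 38.2 51.1
1.0 44.9 54.2
1.1 51.8 56.5
1.2 59.0 58.2
1.3 66.2 59.1
1.4 73.6 59.3
1.5 80.9 58.8
1.6 88.1 57.6
1.7 95.2 55.6
1.8 102.0 52.9
1.9 108.5 49.6
t 11.9 tcp [ 441.6 -298.4   86.1] jaw -1.96 w 7.8 F [-6.5 -1.7  4.8] q [-0.72  0.44  1.81 -0.    0.89 -0.69]
dpos [ 1.1  1.9 -0.5] drot [0.0006 0.0007 0.0025]
tool axes in world [[-0.003, 0.999, -0.034], [-0.001, -0.034, -0.999], [-1.0, -0.003, 0.001]]
```

View pics/s8c.png

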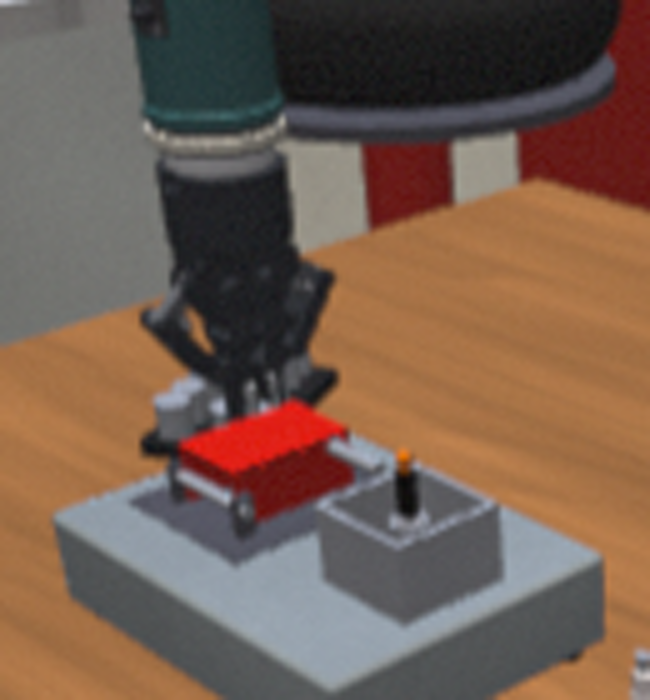

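>>> {"fn": "send_rows", "kwargs": {"motion": [{"delta_pos": [-4, 1, 0], "delta_rot": [0, 0, 0], "gripper": 4}, {"delta_pos": [-10.5, 3, 0], "delta_rot": [0, 0, 0], "gripper": 4}, {"delta_pos": [-17.5, 6, 0], "delta_rot": [0, 0, 0], "gripper": 4}, {"delta_pos": [-24, 9, 0], "delta_rot": [0, 0, 0], "gripper": 4}, {"delta_pos": [-30, 13, 0], "delta_rot": [0, 0, 0], "gripper": 4}]}}

```text
time_s: 12.52
tcp_pos: [453.3, -298.7, 115.6]
ee_rot: [-1.494, 1.565, -3.098]
ft_force: [-7.8, -4.0, -3.5]
width: 7.7
```

```bash
python3 - <<'E'
from h import *
d=snap("scene","s9");crop(d,"s9c",115,60,245,200,5)
E
python3 go.py 454.6 -298 115 -2
```

```text
t 12.575 tcp [ 453.9 -298.9  116.5] jaw -1.94 w 7.7 F [-11.8  -0.8  10.4] q [-0.71  0.41  1.76 -0.    0.98 -0.67]
dpos [ 1.5  0.7 -0.9] drot [0.0011 0.0007 0.0046]
tool axes in world [[-0.005, 0.999, -0.034], [-0.001, -0.034, -0.999], [-1.0, -0.005, 0.001]]
```

View pics/s9c.png

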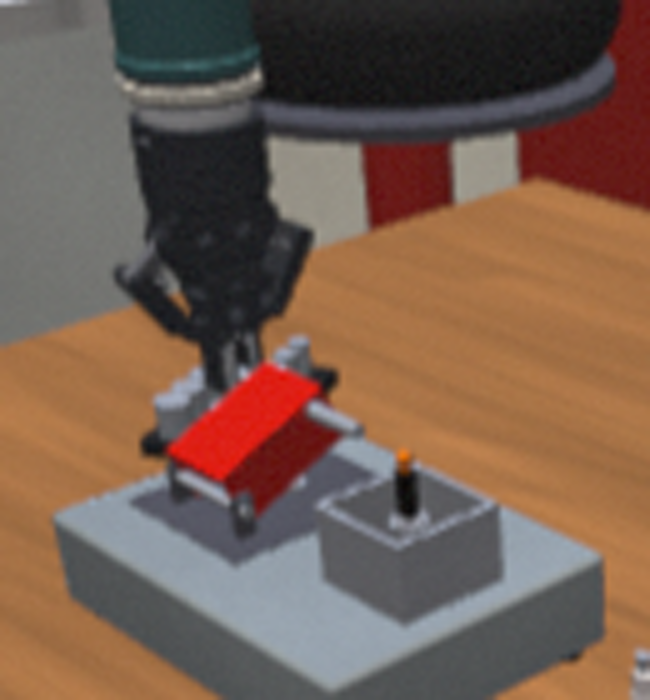

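>>> {"fn": "send_rows", "kwargs": {"motion": [{"delta_pos": [-5.5, 5, 0], "delta_rot": [0, 0, 0], "gripper": 4}, {"delta_pos": [-11, 10.5, 0], "delta_rot": [0, 0, 0], "gripper": 4}, {"delta_pos": [-16.5, 17.5, 0], "delta_rot": [0, 0, 0], "gripper": 4}, {"delta_pos": [-21, 25, 0], "delta_rot": [0, 0, 0], "gripper": 4}, {"delta_pos": [-24, 32, 0], "delta_rot": [0, 0, 0], "gripper": 4}]}}

```text
time_s: 13.2
tcp_pos: [483.2, -300.0, 142.1]
ee_rot: [-1.428, 1.562, -3.033]
ft_force: [-3.0, 4.6, 8.9]
width: 7.8
```

>>> {"fn": "send_rows", "kwargs": {"motion": [{"delta_pos": [-2, 7, 0], "delta_rot": [0, 0, 0], "gripper": 4}, {"delta_pos": [-4, 14, 0], "delta_rot": [0, 0, 0], "gripper": 4}, {"delta_pos": [-5, 21.5, 0], "delta_rot": [0, 0, 0], "gripper": 4}, {"delta_pos": [-5, 29, 0], "delta_rot": [0, 0, 0], "gripper": 4}, {"delta_pos": [-4.5, 36, 0], "delta_rot": [0, 0, 0], "gripper": 4}]}}

```text
time_s: 13.82
tcp_pos: [524.3, -301.5, 145.6]
ee_rot: [0.219, 1.569, -1.387]
ft_force: [-4.4, 0.3, 8.5]
width: 7.5
```

>>> {"fn": "send_rows", "kwargs": {"motion": [{"delta_pos": [0.5, 5, 0], "delta_rot": [0, 0, 0], "gripper": 4}, {"delta_pos": [1.5, 10, 0], "delta_rot": [0, 0, 0], "gripper": 4}, {"delta_pos": [3, 15, 0], "delta_rot": [0, 0, 0], "gripper": 4}, {"delta_pos": [5, 20, 0], "delta_rot": [0, 0, 0], "gripper": 4}, {"delta_pos": [7, 24, 0], "delta_rot": [0, 0, 0], "gripper": 4}]}}

```text
time_s: 14.45
tcp_pos: [548.6, -302.4, 137.3]
ee_rot: [0.391, 1.57, -1.215]
ft_force: [-3.7, -2.0, 7.4]
width: 7.7
```

```bash
python3 - <<'E'
from h import *
d=snap("scene","s10");crop(d,"s10c",115,60,245,200,5)
E
python3 go.py 547 -301 220 -2
```

```text
t 14.5 tcp [ 549.  -302.4  137.1] jaw -2.0 w 7.7 F [-2.1 -2.1  7.4] q [-0.61  0.49  1.55 -0.    1.1  -0.58]
dpos [-82.9  -2.   -1.2] drot [ 0.0001  0.001  -0.0006]
tool axes in world [[0.001, 0.999, -0.035], [-0.001, -0.035, -0.999], [-1.0, 0.001, 0.001]]
```

View pics/s10c.png

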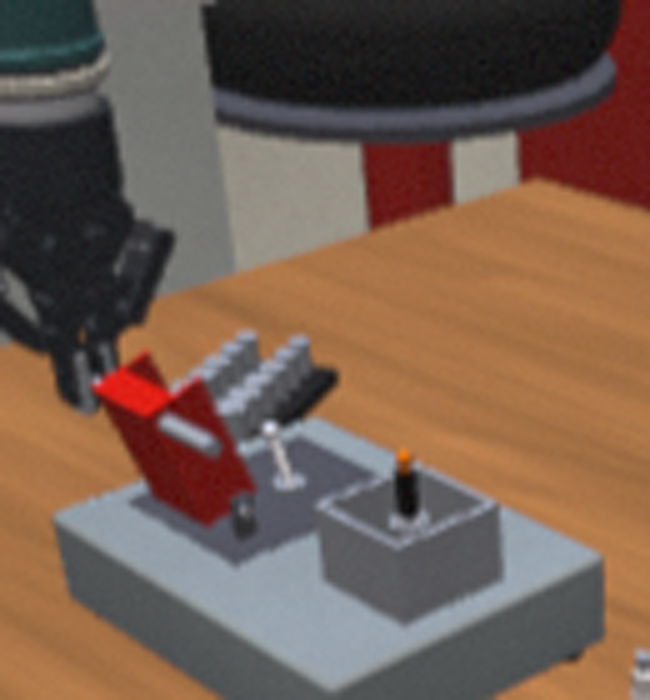

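The guard is back at its stop and the toggle is visible at crop (272,430), leaning right. I release and retreat up.

>>> {"fn": "send_rows", "kwargs": {"motion": [{"delta_pos": [0, 1, 0], "delta_rot": [0, 0, 0], "gripper": 15}, {"delta_pos": [0, 1, 0], "delta_rot": [0, 0, 0], "gripper": 30}, {"delta_pos": [0, 1, 0], "delta_rot": [0, 0, 0], "gripper": 40}, {"delta_pos": [0, 1, 0], "delta_rot": [0, 0, 0], "gripper": 40}, {"delta_pos": [-6, 1, 0], "delta_rot": [0, 0, 0], "gripper": 40}]}}

```text
time_s: 15.12
tcp_pos: [548.8, -301.6, 142.6]
ee_rot: [-2.176, 1.57, 2.501]
ft_force: [0.4, -0.2, 0.1]
width: 34.2
```

>>> {"fn": "send_rows", "kwargs": {"motion": [{"delta_pos": [-15, 0, 0], "delta_rot": [0, 0, 0], "gripper": 40}, {"delta_pos": [-35, 0, 0], "delta_rot": [0, 0, 0], "gripper": 40}, {"delta_pos": [-55, 0, 0], "delta_rot": [0, 0, 0], "gripper": 40}, {"delta_pos": [-70, 0, 0], "delta_rot": [0, 0, 0], "gripper": 30}, {"delta_pos": [-75, 0, 0], "delta_rot": [0, 0, 0], "gripper": 10}]}}

```text
time_s: 15.75
tcp_pos: [549.8, -302.3, 219.6]
ee_rot: [0.951, 1.568, -0.655]
ft_force: [-0.4, -0.3, -1.1]
width: 9.5
```

```bash
python3 - <<'E'
from h import *
d=snap("wrist","w11");d=snap("scene","s11");crop(d,"s11c",115,60,245,200,5)
d=snap("top","t11");crop(d,"t11c",315,120,445,240,6)
E
python3 go.py 460.5 -300 190 -2
```

```text
t 15.9 tcp [ 549.  -301.8  217.8] jaw -2.0 w 8.8 F [ 0.3 -0.2  0.8] q [-0.61  0.41  1.47 -0.    1.27 -0.58]
dpos [ 27.8 -88.5   1.3] drot [-0.0001  0.      0.0002]
tool axes in world [[-0.0, 0.999, -0.035], [-0.0, -0.035, -0.999], [-1.0, -0.0, 0.0]]
```

View pics/w11.png

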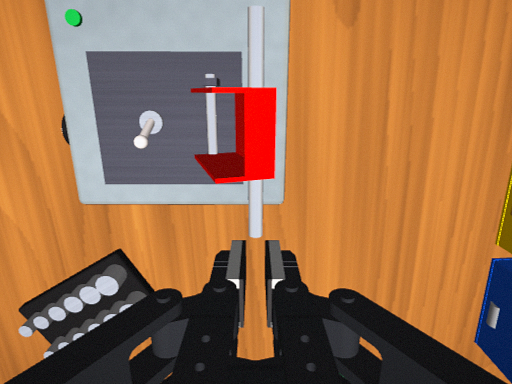

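View pics/s11c.png

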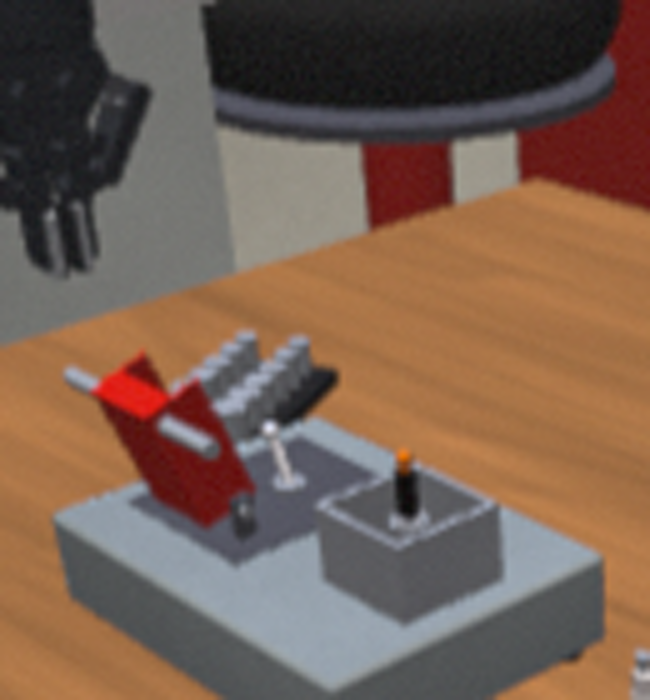

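View pics/t11c.png

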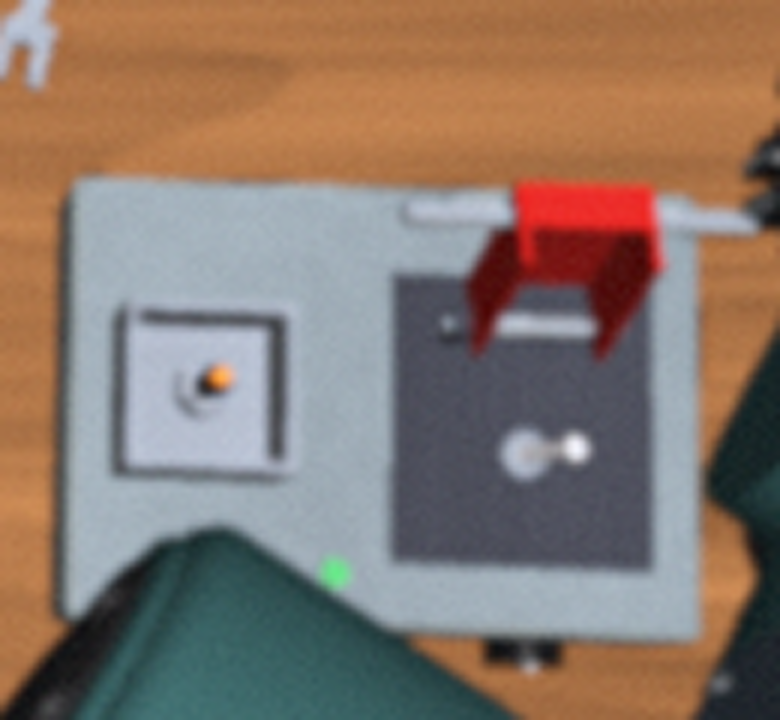

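```bash
python3 - <<'E'
from h import *
w=load("w11");t=load("t11")
a=(410.4,194.3);b=(141,142)
print(onz(t,a,104),onz(w,b,104),tri([(t,a),(w,b)]))
print(proj(w,[461.3,-260.5,104]))
E
```

```text
[ 461.76782358 -259.33432157  104.        ] [ 460.86824569 -259.98316956  104.        ] (array([ 461.50392752, -259.39177429,  105.23363987]), [[0.2, 0.1], [0.2, -0.5]])
[141.63047618 142.62784589]
```

>>> {"fn": "send_rows", "kwargs": {"motion": [{"delta_pos": [0, -15, 2], "delta_rot": [0, 0, 0], "gripper": 0}, {"delta_pos": [5, -40, 4], "delta_rot": [0, 0, 0], "gripper": 0}, {"delta_pos": [15, -65, 6], "delta_rot": [0, 0, 0], "gripper": 0}, {"delta_pos": [25, -86, 6.5], "delta_rot": [0, 0, 0], "gripper": 0}, {"delta_pos": [30, -93, 6.5], "delta_rot": [0, 0, 0], "gripper": 0}]}}

```text
time_s: 16.52
tcp_pos: [453.4, -304.4, 186.7]
ee_rot: [-2.146, 1.568, 2.531]
ft_force: [0.5, 0.1, 0.6]
width: 0.2
```

>>> {"fn": "send_rows", "kwargs": {"motion": [{"delta_pos": [15, 0, 0], "delta_rot": [0, 0, 0], "gripper": 0}, {"delta_pos": [35, 0, 0], "delta_rot": [0, 0, 0], "gripper": 0}, {"delta_pos": [60, 0, 0], "delta_rot": [0, 0, 0], "gripper": 0}, {"delta_pos": [80, 0, 0], "delta_rot": [0, 0, 0], "gripper": 0}, {"delta_pos": [90, 0, 0], "delta_rot": [0, 0, 0], "gripper": 0}]}}

```text
time_s: 17.15
tcp_pos: [456.1, -304.7, 96.1]
ee_rot: [-2.272, 1.569, 2.406]
ft_force: [1.0, 0.3, 0.3]
width: 0.0
```

```bash
python3 go.py 456 -280 97 -2;python3 go.py 456 -248.5 97 -2
```

```text
t 17.15 tcp [ 456.1 -304.7   96.1] jaw -1.98 w 0.0 F [1.  0.3 0.3] q [-0.71  0.45  1.76  0.    0.93 -0.68]
dpos [ -0.8  -0.9 -24.7] drot [ 0.0003 -0.0011  0.0013]
tool axes in world [[-0.001, 0.999, -0.035], [0.001, -0.035, -0.999], [-1.0, -0.001, -0.001]]
t 17.15 tcp [ 456.1 -304.7   96.1] jaw -1.98 w 0.0 F [1.  0.3 0.3] q [-0.71  0.45  1.76  0.    0.93 -0.68]
dpos [ -0.8  -2.  -56.2] drot [ 0.0003 -0.0011  0.0013]
tool axes in world [[-0.001, 0.999, -0.035], [0.001, -0.035, -0.999], [-1.0, -0.001, -0.001]]
```

>>> {"fn": "send_rows", "kwargs": {"motion": [{"delta_pos": [0, 0, -8], "delta_rot": [0, 0, 0], "gripper": 0}, {"delta_pos": [0, 0, -18], "delta_rot": [0, 0, 0], "gripper": 0}, {"delta_pos": [0, -1, -28], "delta_rot": [0, 0, 0], "gripper": 0}, {"delta_pos": [0, -1, -36], "delta_rot": [0, 0, 0], "gripper": 0}, {"delta_pos": [0, -1, -42], "delta_rot": [0, 0, 0], "gripper": 0}]}}

```text
time_s: 17.77
tcp_pos: [456.9, -262.9, 98.4]
ee_rot: [0.779, 1.569, -0.826]
ft_force: [0.6, -1.2, 0.7]
width: 0.2
```

>>> {"fn": "send_rows", "kwargs": {"motion": [{"delta_pos": [0, 0, -4], "delta_rot": [0, 0, 0], "gripper": 0}, {"delta_pos": [0, 0, -8], "delta_rot": [0, 0, 0], "gripper": 0}, {"delta_pos": [0, 0, -11], "delta_rot": [0, 0, 0], "gripper": 0}, {"delta_pos": [0, 0, -13], "delta_rot": [0, 0, 0], "gripper": 0}, {"delta_pos": [0, 0, -13], "delta_rot": [0, 0, 0], "gripper": 0}]}}

```text
time_s: 18.4
tcp_pos: [456.7, -249.9, 97.7]
ee_rot: [-2.061, 1.57, 2.616]
ft_force: [-0.2, 0.1, -0.3]
width: 0.3
```

```bash
python3 - <<'E'
from h import *
d=snap("scene","s12");crop(d,"s12c",115,60,245,200,5)
E
python3 go.py 456 -305 96 -2
```

```text
t 18.45 tcp [ 456.7 -249.9   97.7] jaw -2.01 w 0.2 F [-0.7 -0.4 -0.1] q [-0.63  0.41  1.82 -0.    0.91 -0.6 ]
dpos [ 1.7  1.2 55.1] drot [-0.0001 -0.0003  0.0005]
tool axes in world [[-0.001, 0.999, -0.035], [0.0, -0.035, -0.999], [-1.0, -0.001, -0.0]]
```

View pics/s12c.png

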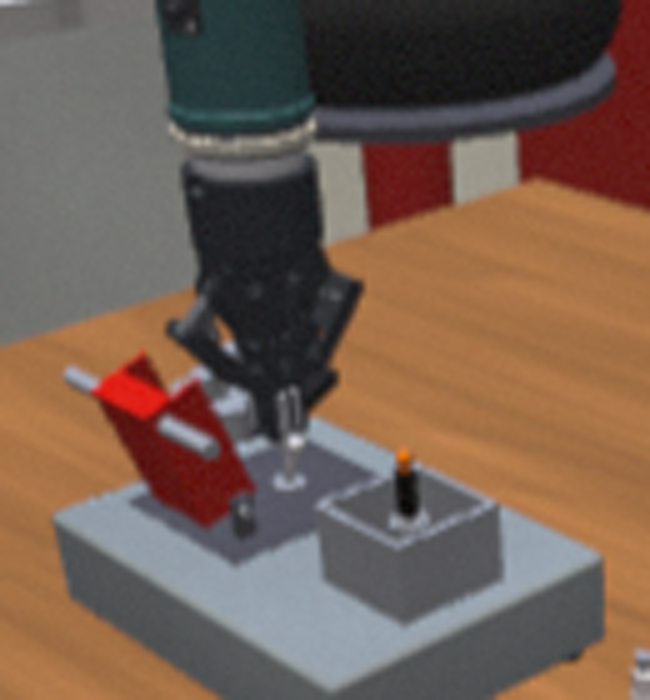

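```bash
python3 - <<'E'
from h import *
d=load("s12")
p=d["pixels"].astype(int)[140:156,166:184].sum(2);y,x=np.nonzero(p>590);print(x.mean()+166,y.mean()+140,len(x))
for g in (0,.5,.6,.7,.8,.9): print(g,proj(d,[461.6,-246+32*np.sin(g-.45),75+32*np.cos(g-.45)]).round(1))
d0=load("s11");p=d0["pixels"].astype(int)[138:154,160:180].sum(2);y,x=np.nonzero(p>590);print("off",x.mean()+160,y.mean()+138,len(x))
E
```

```text
173.5 148.0 2
0 [168.6 146.2]
0.5 [171.6 146.7]
0.6 [172.3 147.1]
0.7 [173.  147.6]
0.8 [173.7 148.2]
0.9 [174.3 148.8]
off 168.5 145.0 2
```

Estimated at about 0.8 rad. I push 4 mm more for certainty.

>>> {"fn": "send_rows", "kwargs": {"motion": [{"delta_pos": [0, 0, -1], "delta_rot": [0, 0, 0], "gripper": 0}, {"delta_pos": [0, 0, -2], "delta_rot": [0, 0, 0], "gripper": 0}, {"delta_pos": [0, 0, -3], "delta_rot": [0, 0, 0], "gripper": 0}, {"delta_pos": [0, 0, -4], "delta_rot": [0, 0, 0], "gripper": 0}, {"delta_pos": [0, 0, -4], "delta_rot": [0, 0, 0], "gripper": 0}]}}

```text
time_s: 19.08
tcp_pos: [457.0, -248.0, 97.9]
ee_rot: [-0.0, 1.567, -1.605]
ft_force: [-2.2, -7.7, -4.2]
width: 0.2
```

It is against the stop (Fy −7.7 N). I back off, go up and around behind the bar.

>>> {"fn": "send_rows", "kwargs": {"motion": [{"delta_pos": [0, -1, 10], "delta_rot": [0, 0, 0], "gripper": 0}, {"delta_pos": [0, -1, 25], "delta_rot": [0, 0, 0], "gripper": 0}, {"delta_pos": [0, -1, 42], "delta_rot": [0, 0, 0], "gripper": 0}, {"delta_pos": [-5, -1, 55], "delta_rot": [0, 0, 0], "gripper": 0}, {"delta_pos": [-15, -1, 60], "delta_rot": [0, 0, 0], "gripper": 0}]}}

```text
time_s: 19.7
tcp_pos: [453.8, -307.2, 113.1]
ee_rot: [-2.219, 1.57, 2.458]
ft_force: [0.8, 0.6, 0.4]
width: 0.1
```

>>> {"fn": "send_rows", "kwargs": {"motion": [{"delta_pos": [-25, 0, 0], "delta_rot": [0, 0, 0], "gripper": 0}, {"delta_pos": [-55, 0, 0], "delta_rot": [0, 0, 0], "gripper": 0}, {"delta_pos": [-85, 0, 0], "delta_rot": [0, 0, 0], "gripper": 0}, {"delta_pos": [-105, 0, 0], "delta_rot": [0, 0, 0], "gripper": 0}, {"delta_pos": [-110, 0, 0], "delta_rot": [0, 0, 0], "gripper": 0}]}}

```text
time_s: 20.32
tcp_pos: [454.7, -306.6, 224.9]
ee_rot: [0.908, 1.567, -0.698]
ft_force: [1.0, 0.1, -0.2]
width: 0.5
```

```bash
python3 - <<'E'
from h import *
d=snap("wrist","w13")
for g in (0,.7,.9): print(g,proj(d,[461.6,-246+32*np.sin(g-.45),75+32*np.cos(g-.45)]).round(1))
E
python3 go.py 590 -307 225 -2
```

```text
0 [260.4 131.4]
0.7 [259.7 103.4]
0.9 [259.4  95.4]
t 20.375 tcp [ 454.4 -306.4  224.5] jaw -2.0 w -0.0 F [0.6 0.1 1. ] q [-0.72  0.29  1.63  0.    1.22 -0.68]
dpos [ -0.3 135.5  -4.2] drot [-0.0001  0.0015 -0.0019]
tool axes in world [[0.002, 0.999, -0.035], [-0.002, -0.035, -0.999], [-1.0, 0.002, 0.002]]
```

View pics/w13.png

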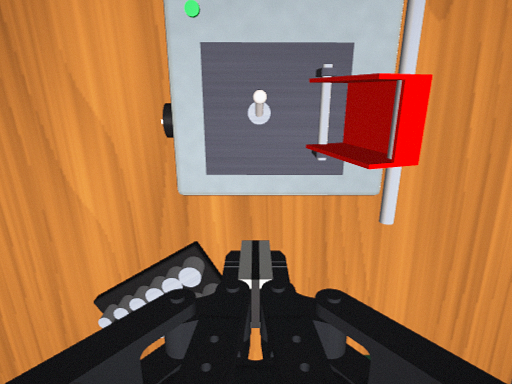

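The toggle ball is at (260,97), matching the "on" projection (259,95). I go over and behind the bar.

>>> {"fn": "send_rows", "kwargs": {"motion": [{"delta_pos": [0, 20, -1], "delta_rot": [0, 0, 0], "gripper": 0}, {"delta_pos": [0, 55, -3], "delta_rot": [0, 0, 0], "gripper": 0}, {"delta_pos": [0, 95, -6], "delta_rot": [0, 0, 0], "gripper": 0}, {"delta_pos": [0, 125, -8], "delta_rot": [0, 0, 0], "gripper": 0}, {"delta_pos": [0, 137, -8], "delta_rot": [0, 0, 0], "gripper": 0}]}}

```text
time_s: 21.0
tcp_pos: [593.2, -302.1, 221.1]
ee_rot: [-2.313, 1.569, 2.366]
ft_force: [-0.8, -0.0, 0.2]
width: -0.2
```

>>> {"fn": "send_rows", "kwargs": {"motion": [{"delta_pos": [10, 0, 0], "delta_rot": [0, 0, 0], "gripper": 0}, {"delta_pos": [30, 0, 0], "delta_rot": [0, 0, 0], "gripper": 0}, {"delta_pos": [55, 0, 0], "delta_rot": [0, 0, 0], "gripper": 0}, {"delta_pos": [76, 0, 0], "delta_rot": [0, 0, 0], "gripper": 0}, {"delta_pos": [86, 0, 0], "delta_rot": [0, 0, 0], "gripper": 0}]}}

```text
time_s: 21.62
tcp_pos: [588.8, -302.2, 134.8]
ee_rot: [-2.023, 1.567, 2.654]
ft_force: [-0.2, 0.5, 0.2]
width: -0.3
```

```bash
python3 - <<'E'
from h import *
d=snap("scene","s14");crop(d,"s14c",95,60,225,200,5)
E
python3 go.py 530 -303 145 -2
```

```text
t 21.675 tcp [ 588.8 -302.2  134.2] jaw -2.05 w -0.1 F [-1.1 -0.1  0. ] q [-0.58  0.54  1.47 -0.    1.14 -0.54]
dpos [-10.6 -58.8   2.9] drot [-0.0008 -0.002   0.0039]
tool axes in world [[-0.004, 0.999, -0.036], [0.002, -0.036, -0.999], [-1.0, -0.004, -0.002]]
```

View pics/s14c.png

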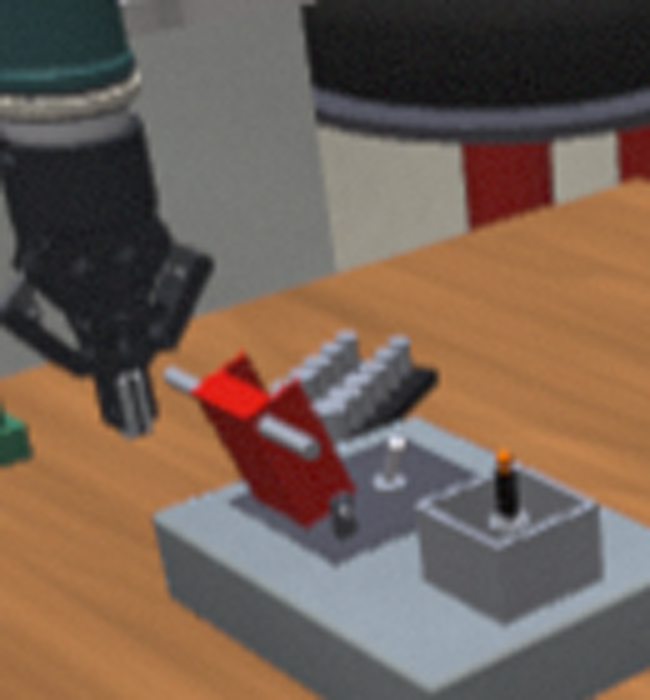

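>>> {"fn": "send_rows", "kwargs": {"motion": [{"delta_pos": [0, -10, 0], "delta_rot": [0, 0, 0], "gripper": 0}, {"delta_pos": [0, -22, 0], "delta_rot": [0, 0, 0], "gripper": 0}, {"delta_pos": [-2, -35, 0], "delta_rot": [0, 0, 0], "gripper": 0}, {"delta_pos": [-4, -46, 0], "delta_rot": [0, 0, 0], "gripper": 0}, {"delta_pos": [-6, -56, 0], "delta_rot": [0, 0, 0], "gripper": 0}]}}

```text
time_s: 22.3
tcp_pos: [534.3, -300.9, 143.3]
ee_rot: [0.622, 1.57, -0.984]
ft_force: [-0.3, 0.8, 0.3]
width: 0.2
```

>>> {"fn": "send_rows", "kwargs": {"motion": [{"delta_pos": [0, -5, 0], "delta_rot": [0, 0, 0], "gripper": 0}, {"delta_pos": [0, -10, 0], "delta_rot": [0, 0, 0], "gripper": 0}, {"delta_pos": [0, -14, 0], "delta_rot": [0, 0, 0], "gripper": 0}, {"delta_pos": [0, -16, 0], "delta_rot": [0, 0, 0], "gripper": 0}, {"delta_pos": [0, -16, 0], "delta_rot": [0, 0, 0], "gripper": 0}]}}

```text
time_s: 22.92
tcp_pos: [519.2, -300.4, 142.8]
ee_rot: [-1.124, 1.571, -2.73]
ft_force: [-0.6, 0.3, -0.1]
width: 0.4
```

```bash
python3 - <<'E'
from h import *
d=snap("scene","s15");crop(d,"s15c",95,60,225,200,5)
E
```

```text
(no output)
```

View pics/s15c.png

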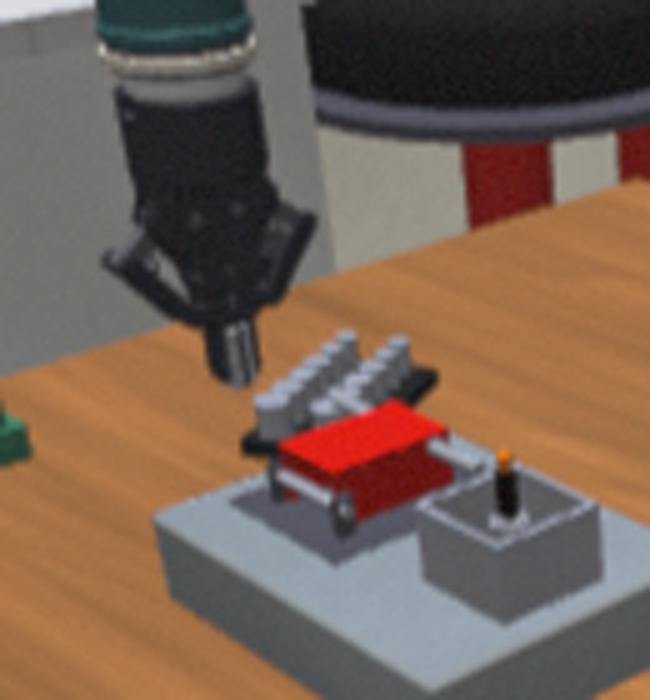

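The guard has dropped shut. I retreat up and to the right, then make the last check.

>>> {"fn": "send_rows", "kwargs": {"motion": [{"delta_pos": [-15, 0, 0], "delta_rot": [0, 0, 0], "gripper": 0}, {"delta_pos": [-40, 0, 0], "delta_rot": [0, 0, 0], "gripper": 0}, {"delta_pos": [-65, 0, 0], "delta_rot": [0, 0, 0], "gripper": 0}, {"delta_pos": [-85, 0, 0], "delta_rot": [0, 0, 0], "gripper": 0}, {"delta_pos": [-90, 0, 0], "delta_rot": [0, 0, 0], "gripper": 0}]}}

```text
time_s: 23.6
tcp_pos: [520.3, -301.0, 235.3]
ee_rot: [0.943, 1.567, -0.662]
ft_force: [-0.5, 0.3, -0.1]
width: -0.3
```

>>> {"fn": "send_rows", "kwargs": {"motion": [{"delta_pos": [0, 0, 0], "delta_rot": [0, 0, 0], "gripper": 0}, {"delta_pos": [0, 0, 0], "delta_rot": [0, 0, 0], "gripper": 0}, {"delta_pos": [0, 0, 0], "delta_rot": [0, 0, 0], "gripper": 0}, {"delta_pos": [0, 0, 0], "delta_rot": [0, 0, 0], "gripper": 0}, {"delta_pos": [0, 0, 0], "delta_rot": [0, 0, 0], "gripper": 0}]}}

```text
time_s: 24.22
tcp_pos: [519.1, -300.3, 232.6]
ee_rot: [-1.962, 1.57, 2.716]
ft_force: [-0.7, -0.2, 0.5]
width: 0.1
```

```bash
python3 - <<'E'
from h import *
d=snap("scene","s16");crop(d,"s16c",100,100,300,250,4)
t=snap("top","t16")
t0=load("top0");df=np.abs(t["pixels"].astype(int)-t0["pixels"]).max(2)
print("bottle diff",df[195:230,110:160].max(),"clean3/rack left diff",df[145:215,210:262].max())
cv2.imwrite("pics/tr16.png",np.hstack([cv2.resize(x["pixels"][145:215,205:305,::-1],None,fx=4,fy=4) for x in (t0,t)]))
E
```

```text
bottle diff 16 clean3/rack left diff 17
```

View pics/s16c.png

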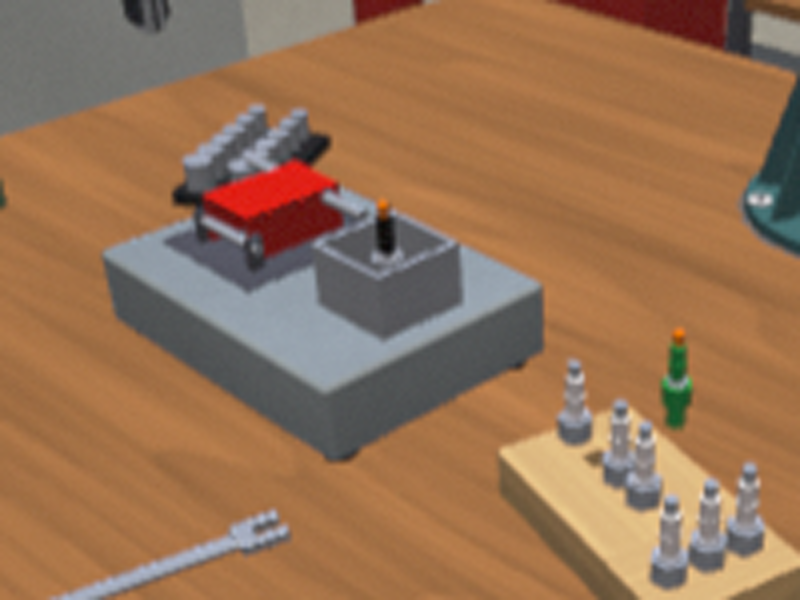

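View pics/tr16.png

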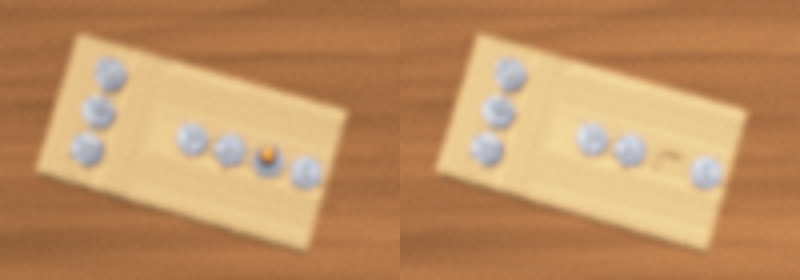

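The last view shows the plug in the cup, the guard shut, the six clean plugs unmoved, the bottle unchanged and the arm clear. I hand in.

```bash
python3 -c "
from workcell import ticket;print(ticket.job_done())"
```

```text
the job is handed in; nothing more can be done
None
```

The job is done and handed in at about 24 s of the 67 s allowed; no verdict was reported.

**What I did:**
- **Plug:** I took the black plug with the orange tip out of the four-plug row. I lowered it into the cup until it touched the floor (about 10 N), and it now stands upright there.
- **Guard and toggle:** I lifted the guard by the right part of its bar until it stayed back on its stop. Then I flipped the toggle against its stop and pushed the guard from behind so that it dropped shut.

**Last checks:**
- **Scene picture:** the plug stands in the cup, the guard is shut and the arm is clear of everything.
- **Top pictures before and after:** the clean plugs and the oil bottle show no visible movement.
- **Toggle:** the wrist view, taken before the guard closed, showed it on (ball at (260,97), about (259,95) expected). It is under the guard now, so I could not see it again.
- **Disagreements:**
  - The plug touched the cup floor about 4 mm higher than I had reckoned.
  - The gripper read about 10 mm on the 12 mm insulator and about 8 mm on the 10 mm bar, but both grips held.

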